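# Demagnetise the steel punch sets in the bench demagnetiser

### The arm

A 6-joint arm with a two-finger parallel gripper is mounted at the origin on the work surface; the furniture and walls round the work are solid. World frame = base frame: x ahead of the robot, y to its left, z up, the work surface at z = 0. Lengths are in m, angles in rad, forces in N, time in s.
With the tool pointing down it reaches from about 0.275 to 0.975 m from the base axis. Payload 8.4 kg.
Tool frame: the origin (TCP) lies between the finger pads; the fingertips stand 22 mm ahead of it and the grasp point (between the pads) lies 3 mm ahead of it; z points along the fingers, y is the line along which they close (so a half turn about z gives the same grasp; the last joint's range is limited). The gripper opens to 92 mm and grips with 3 to 60 N. Pads are 20 mm wide; open, the fingers measure 128 mm over their backs; the gripper's body (75 mm by 189 mm) begins 69 mm behind the grasp point.
Start: joints at [1.143, 0.353, 1.633, -0, 1.155, -0.002], TCP at [0.258, 0.569, 0.204] pointing down, gripper open.
Joint ranges: [-2.63, 2.63], [-0.92, 2.1], [0.06, 2.66], [-1.3, 4.44], [0, 2.69], [-3.02, 3.02]. Speed limits (rad/s): [2.22, 2.22, 2.79, 3.14, 3.14, 3.14].

### API

Orientations are given as a unit quaternion [x, y, z, w].
In Python, from plant import observe, camera, sign_off gives the robot as it stands. The module is installed in compiled form; this text tells all that it offers.
- The arm moves only by the tool drive_tool, never from a script. Its argument "series" is a list that holds one entry, the list of rows, each a list of 7 numbers: the shift along the tool's x, y, z in m, then the turn, a rotation vector about the tool's x, y, z in degrees, then the opening, from 0 (shut) to 1 (fully open). In form: [[[dx, dy, dz, ax, ay, az, grip], ...]]. A call has exactly 5 rows; each row shifts and turns the commanded pose from where the row before left it, along the tool's axes as they then stand; what a row does not reach is not made up. A row lasts 1/8 s, in which the tool goes at most 62.5 mm and 10.7 degrees, less where a joint would pass 70% of its speed; a pose out of reach is approached as far as the arm can. A call with a gripper value outside its range is refused whole. The fingers move at their own pace and stop on an object; "force" is the grip in N (left out, the last holds). Time passes only in rows, so rows that do not move let the fingers close, or fill a call up. It gives the time, the measured TCP pose, the force, the opening and the grip force at its end, in the units of the state.
- observe(): the state, without advancing time (a new reading comes with each control period).
- camera(name): name is "scene" or "top" or "wrist"; returns a dict with "image" (384x512x3 uint8, red, green, blue), "K" (3x3 intrinsics, pixels), "R" (3x3) and "t" (3): a world point X has camera coordinates R X + t. Camera axes: x right, y down, z forward; pixel columns grow to the right and rows downward; lengths in m; the calibration is good to about 2 mm. A picture is of the moment at which its call begins. There is no depth.
- sign_off(): hands the job in; it is judged then, once.
The state is a dict: "time": time; "joints": joint angles; "joint_velocities": joint speeds; "effort": joint torques, N m; "position": TCP position; "ee_rot": TCP orientation; "wrist_force": force on the tool from outside, world axes, zero at the start; "ft_torque": the same for the moment, N m; "grip_width": opening from 0.0 (shut) to 1.0 (fully open); "finger_force": force on a finger pad.
Only numpy, scipy, OpenCV 4.12 (cv2) and the standard library are available. Lean on these libraries where they do the work, as an engineer would, in place of code of your own. Each camera call takes 0.05 s, during which the arm holds its last target. There are 200 camera calls.

### The job

Demagnetise the punch cases lying on the table at the left: press the demagnetiser's thumb plate so that its locked tray pops up, put every case on the tray, press again so that it locks down, swing the field lever into line with the brass set hand and then back to its off stop, and press again to bring the tray up. Move all the cases to the wooden tray at the right and press the lift tray down once more so that it is left locked, with the lever off. Never switch the field on while the tray is up, and leave the other things on the table where they are.

Things in the scene. Friction and masses are not known exactly. Their poses are not given: they have to be found in the camera images.
- demag: grey bench demagnetiser fixed to the table, 130 x 330 x 90 mm high; origin on the table under the centre of its well, own x away from its front, own y to its left, z up. The open well is 110 (x) by 190 (y) mm with 10 mm walls, rim 90 mm above the table; the lever deck (125 mm wide, flat top at 90 mm) adjoins on the right (own -y), with a 34 mm deep, 120 mm high housing behind it. Its yaw varies within 0.15 rad
- lift (a joint): travel in m of the lift tray in the well, 0 = up, positive down, stop at 0.052. Push-push catch: from up, push it down beyond 0.045 and let go: it stays locked at about 0.034; push it again beyond 0.046 and let go: it rises to 0 within about a second. It starts locked and empty. Pushing takes about 8 to 16 N against a spring, a little more if fast
- lift_top (a point): centre of the upper face of the lift tray, a flat black plate 104 (own x) by 184 (own y) mm, axes as the demagnetiser; 84 mm above the table when up (6 mm below the rim), 50 mm when locked
- lift_pad (a point): centre of the upper face of the black thumb plate in front of the well, 40 (x) by 56 (y) x 10 mm, carried by the tray and moving with it; 97 mm in front of the well's centre, its middle 32 mm in front of the wall; 119 mm above the table when up, 85 mm when locked, 67 mm at the stop
- field_lever (a joint): angle in rad of the field lever about its vertical pivot: 0 = off stop (pointing to the front right), grows clockwise seen from above, knob moving to the machine's left, to 1.6. Straight to the front (own -x of the demagnetiser) is 0.8. Friction keeps it where it is left (about 2 N at the knob). Starts at or near off
- lever_knob (a point): centre of the top of the lever's upright round black knob, 18 mm diameter, 28 mm free above the flat steel arm; 66 mm from the pivot, 40 mm above the deck (130 mm above the table)
- lever_pivot (a point): pivot axis of the lever and of the set hand, on the surface of the deck
- set_hand (a joint): angle in rad of the flat brass set hand under the lever, same pivot, zero and direction as the lever; it shows the required lever angle, differs from start to start (0.6 to 1.3) and does not move
- set_tip (a point): outer tip of the brass set hand, 94 mm from the pivot
- rack: open wooden tray fixed on the table at the right, 130 (own x) by 230 (own y) x 24 mm high outside, walls and floor 6 mm; origin at the centre of its underside
- case_0: plastic case of steel letter punches lying flat, 20 mm (own x, starts vertical) by 28 mm (own y) by 64 mm long (own z); solid for the first 50 mm from its base, then punch ends (not solid); about 120 g; yellow; origin at the centre of its base end. May be absent (two or three of the four cases are there)
- case_1: plastic case of steel letter punches lying flat, 20 mm (own x, starts vertical) by 28 mm (own y) by 64 mm long (own z); solid for the first 50 mm from its base, then punch ends (not solid); about 120 g; green; origin at the centre of its base end. May be absent (two or three of the four cases are there)
- case_2: plastic case of steel letter punches lying flat, 20 mm (own x, starts vertical) by 28 mm (own y) by 64 mm long (own z); solid for the first 50 mm from its base, then punch ends (not solid); about 120 g; yellow; origin at the centre of its base end. May be absent (two or three of the four cases are there)
- case_3: plastic case of steel letter punches lying flat, 20 mm (own x, starts vertical) by 28 mm (own y) by 64 mm long (own z); solid for the first 50 mm from its base, then punch ends (not solid); about 120 g; green; origin at the centre of its base end. May be absent (two or three of the four cases are there)
- glue_bottle: bystander: white squeeze bottle standing on its red cap, 35x47x90 mm; origin at the centre of its underside
- wax_tin: bystander: round tin with black lid, 37 mm diameter, 26 mm high; origin at the centre of its underside
- bone_folder: bystander: flat white bone folder 18x154x4 mm lying near the robot; origin at the centre of its underside
- wood_tongs: bystander: bent wooden tongs 31x84x9 mm lying near the robot; origin at the centre of its underside
Not all that is in view belongs to the job. What is shaped like the case_0 but blue or red is not meant. What is shaped like the case_2 but pink or red is not meant.

How it is judged:
On the way, in this order (a step that is already met when the one before it is completed fails the run):
1. the lift tray is released and up (value of joint lift below 0.008 m), for 0.2 s.
2. all the punch cases are on the lift tray, which is up (value of joint lift below 0.008 m and x of case_0 in the frame of lift_top between -0.056 and 0.056 m and y of case_0 in the frame of lift_top between -0.096 and 0.096 m and z of case_0 in the frame of lift_top between -0.006 and 0.022 m and x of case_1 in the frame of lift_top between -0.056 and 0.056 m and y of case_1 in the frame of lift_top between -0.096 and 0.096 m and z of case_1 in the frame of lift_top between -0.006 and 0.022 m and x of case_2 in the frame of lift_top between -0.056 and 0.056 m and y of case_2 in the frame of lift_top between -0.096 and 0.096 m and z of case_2 in the frame of lift_top between -0.006 and 0.022 m and x of case_3 in the frame of lift_top between -0.056 and 0.056 m and y of case_3 in the frame of lift_top between -0.096 and 0.096 m and z of case_3 in the frame of lift_top between -0.006 and 0.022 m and linear speed of each of case_0, case_1, case_2, case_3 below 0.03 m/s), for 0.3 s.
3. the lift tray is locked down with all the cases on it, lever off (value of joint lift between 0.03 and 0.041 m and x of case_0 in the frame of lift_top between -0.056 and 0.056 m and y of case_0 in the frame of lift_top between -0.096 and 0.096 m and z of case_0 in the frame of lift_top between -0.006 and 0.022 m and x of case_1 in the frame of lift_top between -0.056 and 0.056 m and y of case_1 in the frame of lift_top between -0.096 and 0.096 m and z of case_1 in the frame of lift_top between -0.006 and 0.022 m and x of case_2 in the frame of lift_top between -0.056 and 0.056 m and y of case_2 in the frame of lift_top between -0.096 and 0.096 m and z of case_2 in the frame of lift_top between -0.006 and 0.022 m and x of case_3 in the frame of lift_top between -0.056 and 0.056 m and y of case_3 in the frame of lift_top between -0.096 and 0.096 m and z of case_3 in the frame of lift_top between -0.006 and 0.022 m and value of joint field_lever below 0.09 rad), for 0.4 s.
4. the field lever is in line with the set hand (within 0.10 rad), the loaded tray locked down (value of joint lift between 0.03 and 0.041 m and x of case_0 in the frame of lift_top between -0.056 and 0.056 m and y of case_0 in the frame of lift_top between -0.096 and 0.096 m and z of case_0 in the frame of lift_top between -0.006 and 0.022 m and x of case_1 in the frame of lift_top between -0.056 and 0.056 m and y of case_1 in the frame of lift_top between -0.096 and 0.096 m and z of case_1 in the frame of lift_top between -0.006 and 0.022 m and x of case_2 in the frame of lift_top between -0.056 and 0.056 m and y of case_2 in the frame of lift_top between -0.096 and 0.096 m and z of case_2 in the frame of lift_top between -0.006 and 0.022 m and x of case_3 in the frame of lift_top between -0.056 and 0.056 m and y of case_3 in the frame of lift_top between -0.096 and 0.096 m and z of case_3 in the frame of lift_top between -0.006 and 0.022 m and angle between the x axis of lever_knob and the x axis of set_tip, either way round below 0.1 rad), for 0.3 s.
5. the lever is back at its off stop, the loaded tray still locked down (all of step 3), for 0.3 s.
6. the lift tray is released and up again, cases on it (value of joint lift below 0.008 m and x of case_0 in the frame of lift_top between -0.056 and 0.056 m and y of case_0 in the frame of lift_top between -0.096 and 0.096 m and z of case_0 in the frame of lift_top between -0.006 and 0.022 m and x of case_1 in the frame of lift_top between -0.056 and 0.056 m and y of case_1 in the frame of lift_top between -0.096 and 0.096 m and z of case_1 in the frame of lift_top between -0.006 and 0.022 m and x of case_2 in the frame of lift_top between -0.056 and 0.056 m and y of case_2 in the frame of lift_top between -0.096 and 0.096 m and z of case_2 in the frame of lift_top between -0.006 and 0.022 m and x of case_3 in the frame of lift_top between -0.056 and 0.056 m and y of case_3 in the frame of lift_top between -0.096 and 0.096 m and z of case_3 in the frame of lift_top between -0.006 and 0.022 m), for 0.2 s.
7. all the cases are in the wooden tray, the lift tray still up (value of joint lift below 0.008 m and x of case_0 in the frame of rack between -0.06 and 0.06 m and y of case_0 in the frame of rack between -0.11 and 0.11 m and z of case_0 in the frame of rack between 0 and 0.03 m and x of case_1 in the frame of rack between -0.06 and 0.06 m and y of case_1 in the frame of rack between -0.11 and 0.11 m and z of case_1 in the frame of rack between 0 and 0.03 m and x of case_2 in the frame of rack between -0.06 and 0.06 m and y of case_2 in the frame of rack between -0.11 and 0.11 m and z of case_2 in the frame of rack between 0 and 0.03 m and x of case_3 in the frame of rack between -0.06 and 0.06 m and y of case_3 in the frame of rack between -0.11 and 0.11 m and z of case_3 in the frame of rack between 0 and 0.03 m), for 0.2 s.
At the end, for the whole second after the job is handed in: every punch case rests within the walls of the wooden tray (standing or lying), the empty lift tray is locked down (travel 0.030 to 0.041 m) and the lever is at off (below 0.09 rad) (value of joint lift between 0.03 and 0.041 m and value of joint field_lever below 0.09 rad and x of case_0 in the frame of rack between -0.06 and 0.06 m and y of case_0 in the frame of rack between -0.11 and 0.11 m and z of case_0 in the frame of rack between 0 and 0.03 m and x of case_1 in the frame of rack between -0.06 and 0.06 m and y of case_1 in the frame of rack between -0.11 and 0.11 m and z of case_1 in the frame of rack between 0 and 0.03 m and x of case_2 in the frame of rack between -0.06 and 0.06 m and y of case_2 in the frame of rack between -0.11 and 0.11 m and z of case_2 in the frame of rack between 0 and 0.03 m and x of case_3 in the frame of rack between -0.06 and 0.06 m and y of case_3 in the frame of rack between -0.11 and 0.11 m and z of case_3 in the frame of rack between 0 and 0.03 m and linear speed of each of case_0, case_1, case_2, case_3 below 0.03 m/s); the robot touches nothing.
It fails at once if the field lever is swung on (above 0.2 rad) while the lift tray is up (travel below 0.025 m) (value of joint field_lever above 0.2 rad and value of joint lift below 0.025 m).
It fails at once if a bystander is pushed more than 30 mm (distance of any of glue_bottle, wax_tin, bone_folder, wood_tongs from where it was at the start of the episode above 0.03 m).
Of case_0, case_1, case_2, case_3 only 2 to 3 are there at a start; the rules pass over those that are not, and their reading is None.
At some moment in a run one of case_0, case_1, case_2, case_3 may be knocked a few centimetres aside while the robot is not near it.
Once in a run the grip may slacken for a moment while it holds something.
It also fails if it takes over 210 s, if anything falls off the work surface, if the arm or the gripper's body presses on something with over 40 N, if the wrist force passes 120 N, or if a joint passes its speed limit or range.

## Working session

There is one attempt and no reset: what is moved stays moved. The work goes in short steps, Python scripts to look and compute and a tool call to move; the robot and the scene stay as the last step left them, time stands still between calls to the robot, and variables do not carry over. Pictures are saved under pics/ and viewed, at most 17 in all, crops included, and the job is handed in when it is done.

Besides the shell and the picture viewer there is one more tool, called after "Call:" by a JSON object that holds its "api" and its "payload". drive_tool: Moves the arm, as the interface text tells. Its arguments: {"type":"object","properties":{"series":{"type":"array","items":{"type":"array","items":{"type":"array","items":{"type":"number"}}}},"force":{"type":"number"}},"required":["series"]}

```bash
mkdir -p pics
cat > h.py <<'E'
import numpy as np, cv2
from plant import observe, camera, sign_off
def snap(n,f):
    c=camera(n); c={k:np.array(v) for k,v in c.items()}
    cv2.imwrite('pics/'+f+'.png',cv2.cvtColor(c['image'],cv2.COLOR_RGB2BGR)); np.savez('pics/'+f+'.npz',**c); return c
def load(f): return dict(np.load('pics/'+f+'.npz'))
def ray(c,uv):
    d=c['R'].T@np.linalg.inv(c['K'])@np.array([uv[0],uv[1],1.]); return -c['R'].T@c['t'],d
def onz(c,uv,z):
    o,d=ray(c,uv); return o+d*(z-o[2])/d[2]
def tri(c1,u1,c2,u2):
    o1,d1=ray(c1,u1);o2,d2=ray(c2,u2)
    s=np.linalg.lstsq(np.c_[d1,-d2],o2-o1,rcond=None)[0]
    a=o1+s[0]*d1;b=o2+s[1]*d2; return (a+b)/2,np.linalg.norm(a-b)
def proj(c,X):
    p=c['K']@(c['R']@np.array(X,float)+c['t']); return p[:2]/p[2]
E
python3 - <<'E'
from h import *
np.set_printoptions(precision=3,suppress=True)
s=observe(); print({k:np.round(v,3) for k,v in s.items()})
ims=[]
for n in('top','scene','wrist'):
    c=snap(n,n+'0'); print(n,c['K'][0],-c['R'].T@c['t'],c['R']);
E
```

```text
{'time': np.float64(0.0), 'joints': array([ 1.143,  0.354,  1.634, -0.   ,  1.155, -0.002]), 'joint_velocities': array([ 0.001, -0.   ,  0.001, -0.002,  0.   , -0.   ]), 'effort': array([ -0.001, -59.383, -33.422,   0.07 ,   0.023,  -0.   ]), 'position': array([0.258, 0.569, 0.203]), 'ee_rot': array([ 0.211,  0.977, -0.001, -0.   ]), 'wrist_force': array([ 0.384, -0.592,  0.192]), 'ft_torque': array([-0.044,  0.009, -0.017]), 'finger_force': np.float64(0.0), 'grip_width': np.float64(0.997)}
top [363.426   0.    251.693] [0.359 0.018 1.092] [[ 0.161 -0.987  0.004]
 [-0.967 -0.158 -0.2  ]
 [ 0.198  0.028 -0.98 ]]
scene [370.723   0.    254.039] [ 1.059 -0.604  1.164] [[ 0.791  0.612 -0.009]
 [ 0.479 -0.628 -0.613]
 [-0.381  0.48  -0.79 ]]
wrist [294.968   0.    254.956] [0.197 0.597 0.384] [[ 0.413  0.911  0.   ]
 [ 0.884 -0.401  0.242]
 [ 0.22  -0.1   -0.97 ]]
```

View pics/top0.png

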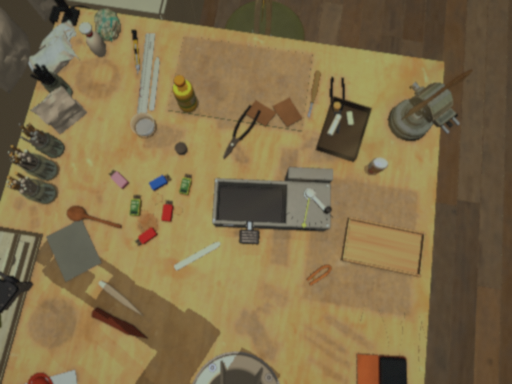

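View pics/scene0.png

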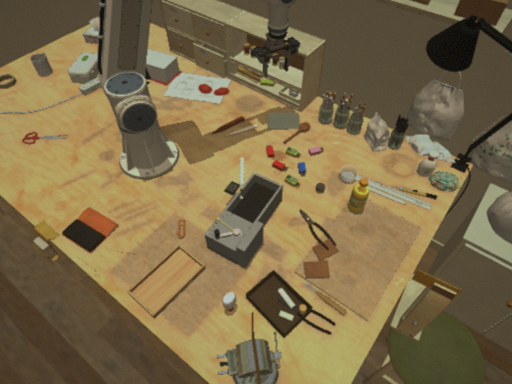

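The top view shows green cases at about (135,205) and (186,184). Pink, blue and two red look-alikes lie around them. The demagnetiser is at (270,205), with its thumb plate at (249,236), its lever at (317,200) and the brass hand at (305,212). The rack is at (383,246). I'll zoom in for detail.

Run:
```python
from h import *
a=load('top0')['image'][...,::-1]; 
x=cv2.resize(a[155:255,100:200],(400,400),interpolation=cv2.INTER_CUBIC)
y=cv2.resize(a[155:255,200:345],(580,400),interpolation=cv2.INTER_CUBIC)
cv2.imwrite('pics/z1.png',y)
w=load('wrist0')['image'][...,::-1]; cv2.imwrite('pics/z2.png',np.hstack([w[:, :],x[:384]])[:,:800])
for f in('top0','scene0'):
    h=cv2.cvtColor(load(f)['image'],cv2.COLOR_RGB2HSV)
    m=cv2.inRange(h,(36,80,30),(85,255,255)); n,_,st,ce=cv2.connectedComponentsWithStats(m)
    print(f,[(st[i],ce[i].round(1)) for i in range(1,n) if st[i][4]>15])
```

```text
top0 [(array([110,  17,   6,  10,  21], dtype=int32), array([111.3,  20.4])), (array([180, 178,  10,  15, 101], dtype=int32), array([184.6, 185.2])), (array([130, 199,   9,  16, 110], dtype=int32), array([134.3, 206.7]))]
scene0 [(array([82, 56,  6,  5, 19], dtype=int32), array([84.4, 57.6])), (array([288, 148,   9,   5,  28], dtype=int32), array([292. , 150.2])), (array([287, 176,   9,   6,  35], dtype=int32), array([291.2, 178.7])), (array([443, 180,   5,   7,  16], dtype=int32), array([446.1, 182.4]))]
```

View pics/z1.png

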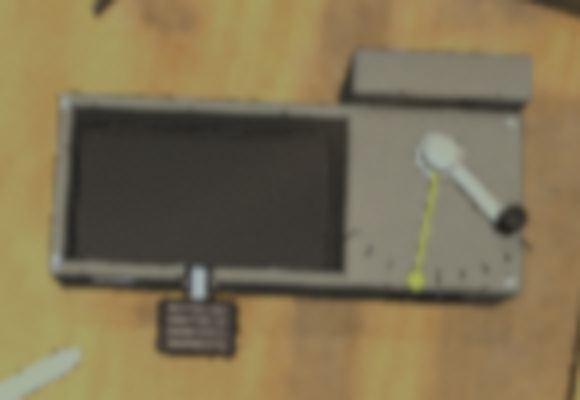

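View pics/z2.png

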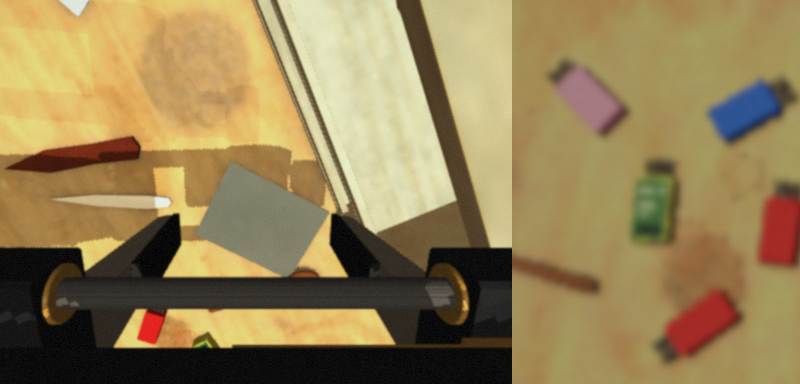

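z1 shows the demagnetiser at 4x: pad centre (198,328), pivot (438,155), knob (511,218), set tip (415,281), and well inner corners (78,108), (348,120), (340,271), (66,263). z2 shows the green case with its dark punch ends towards the top of the image. Next I'll compute the geometry and cross-check it in the scene view.

Run:
```python
from h import *
np.set_printoptions(precision=4,suppress=True)
c=load('top0'); s=load('scene0')
z=lambda p:(p[0]/4+200-.4,p[1]/4+155-.4)
P={}
for n,p,h in[('w1',(78,108),.09),('w2',(348,120),.09),('w3',(340,271),.09),('w4',(66,263),.09),('pad',(198,328),.085),('piv',(438,155),.10),('knob',(511,218),.13),('tip',(415,281),.092),('deckFR',(514,297),.09),('FL',(55,281),.09),('BL',(63,97),.09),('cornerBL',(63,97),.09)]:
    P[n]=onz(c,z(p),h); print(n,P[n],'scene px',proj(s,P[n]))
wc=sum(P[k] for k in('w1','w2','w3','w4'))/4; print('well',wc)
for a,b in(('w1','w2'),('w4','w3'),('FL','deckFR')):
    v=P[a]-P[b]; print(np.linalg.norm(v),'yaw',np.arctan2(v[1],v[0])-np.pi/2)
def box(c,lo,hi,nm):
    h=cv2.cvtColor(c['image'],cv2.COLOR_RGB2HSV); m=cv2.inRange(h,lo,hi)
for nm,uv in(('g1',(134.3,206.7)),('g3',(184.6,185.2))):
    x=onz(c,uv,.02); print(nm,x,proj(s,x))
for uv in((347,218),(424,236),(419,275),(341,263)): print('rack',onz(c,uv,.024))
a=s['image'][...,::-1]
cv2.imwrite('pics/z3.png',cv2.resize(np.hstack([a[165:275,195:300],a[130:240,255:330]]),None,fx=4.4,fy=4.4,interpolation=cv2.INTER_CUBIC)[:600])
```

```text
w1 [0.584  0.1444 0.09  ] scene px [278.6607 185.5124]
w2 [ 0.6063 -0.0458  0.09  ] scene px [252.1564 222.1121]
w3 [ 0.499  -0.0555  0.09  ] scene px [226.8037 208.733 ]
w4 [0.4739 0.1329 0.09  ] scene px [253.5527 173.9371]
pad [0.4447 0.0354 0.085 ] scene px [231.5242 186.8247]
piv [ 0.5891 -0.1107  0.1   ] scene px [236.357  230.5828]
knob [ 0.5472 -0.1608  0.13  ] scene px [216.5136 229.3505]
tip [ 0.5002 -0.1076  0.092 ] scene px [217.4077 218.1403]
deckFR [ 0.5005 -0.1769  0.09  ] scene px [204.1441 231.8378]
FL [0.4603 0.1382 0.09  ] scene px [251.6148 171.5225]
BL [0.5902 0.1563 0.09  ] scene px [281.8477 184.3308]
cornerBL [0.5902 0.1563 0.09  ] scene px [281.8477 184.3308]
well [0.5408 0.044  0.09  ]
0.1914780039918122 yaw 0.11660192002166614
0.19009868516109976 yaw 0.13241648937175032
0.3175715563869153 yaw 0.12676514499467073
g1 [0.4829 0.3894 0.02  ] [291.7811 149.9964]
g3 [0.5719 0.2542 0.02  ] [291.1904 178.4463]
rack [ 0.5509 -0.2412  0.024 ]
rack [ 0.5343 -0.4706  0.024 ]
rack [ 0.4198 -0.4639  0.024 ]
rack [ 0.4175 -0.2384  0.024 ]
```

View pics/z3.png

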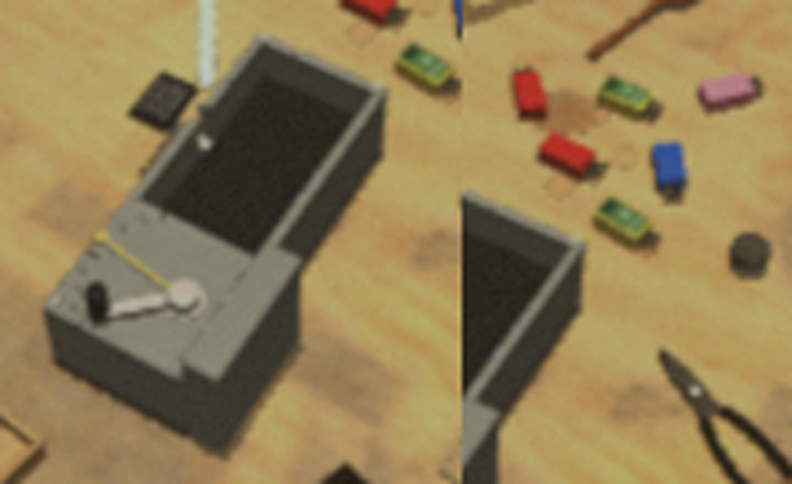

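The projections agree with the scene view. The well centre is near (0.541, 0.044) with yaw 0.127, and the set hand is near 0.96 rad. The lever is near off. The only cases are the two green ones. I'll turn the tool into line with the demagnetiser and go above the thumb plate with the fingers shut.

Call:
{"api": "drive_tool", "payload": {"series": [[[0,0,0,0,0,-10.6,0],[0,0,0,0,0,-10.6,0],[0,0,0,0,0,-10.5,0],[-0.012,-0.055,0,0,0,0,0],[-0.012,-0.055,0,0,0,0,0]]], "force": 20}}

```text
time: 0.78
position: [0.2959, 0.462, 0.2032]
ee_rot: [-0.064, 0.998, -0.0, -0.0]
wrist_force: [0.8, 0.5, 0.2]
grip_width: 0.478
finger_force: 0.0
```

Call:
{"api": "drive_tool", "payload": {"series": [[[-0.012,-0.055,0,0,0,0,0],[-0.012,-0.055,0,0,0,0,0],[-0.012,-0.055,0,0,0,0,0],[-0.012,-0.055,0,0,0,0,0],[-0.012,-0.055,0,0,0,0,0]]]}}

```text
time: 1.4
position: [0.3907, 0.1963, 0.2037]
ee_rot: [-0.064, 0.998, 0.0, 0.0]
wrist_force: [1.1, 0.6, 0.7]
grip_width: 0.006
finger_force: 0.0
```

Call:
{"api": "drive_tool", "payload": {"series": [[[-0.012,-0.055,0,0,0,0,0],[-0.012,-0.055,0,0,0,0,0],[-0.01,-0.055,0,0,0,0,0],[0,0,0,0,0,0,0],[0,0,0,0,0,0,0]]]}}

```text
time: 2.02
position: [0.4448, 0.0388, 0.2035]
ee_rot: [-0.063, 0.998, 0.0, -0.0]
wrist_force: [0.1, 0.4, 0.6]
grip_width: 0.007
finger_force: 0.0
```

Call:
{"api": "drive_tool", "payload": {"series": [[[0,-0.006,0.05,0,0,0,0],[0,0,0.043,0,0,0,0],[0,0,0.01,0,0,0,0],[0,0,0.0085,0,0,0,0],[0,0,0,0,0,0,0]]]}}

```text
time: 2.65
position: [0.4464, 0.0332, 0.0928]
ee_rot: [-0.064, 0.998, 0.0, 0.0]
wrist_force: [-0.7, 0.0, 0.3]
grip_width: 0.006
finger_force: 0.0
```

Call:
{"api": "drive_tool", "payload": {"series": [[[0,0,-0.03,0,0,0,0],[0,0,-0.04,0,0,0,0],[0,0,-0.05,0,0,0,0.8],[0,0,-0.05,0,0,0,0.8],[0,0,0,0,0,0,0.8]]]}}

```text
time: 3.28
position: [0.4487, 0.033, 0.2674]
ee_rot: [-0.064, 0.998, 0.0, 0.005]
wrist_force: [0.3, 0.3, -0.8]
grip_width: 0.304
finger_force: 0.0
```

Call:
{"api": "drive_tool", "payload": {"series": [[[-0.033,0.052,0,0,0,0,0.8],[-0.033,0.052,0,0,0,0,0.8],[-0.033,0.052,0,0,0,0,0.8],[-0.033,0.052,0,0,0,0,0.8],[-0.033,0.052,0,0,0,0,0.8]]]}}

```text
time: 3.9
position: [0.5768, 0.3135, 0.2619]
ee_rot: [-0.064, 0.998, -0.0, -0.0]
wrist_force: [1.0, 0.6, 0.3]
grip_width: 0.798
finger_force: 0.0
```

Call:
{"api": "drive_tool", "payload": {"series": [[[0,0,0,0,0,0,0.8],[0,0,0,0,0,0,0.8],[0,0,0,0,0,0,0.8],[0,0,0,0,0,0,0.8],[0,0,0,0,0,0,0.8]]]}}

```text
time: 4.53
position: [0.5765, 0.3109, 0.2626]
ee_rot: [-0.063, 0.998, 0.0, 0.0]
wrist_force: [0.2, 0.2, 0.4]
grip_width: 0.802
finger_force: 0.0
```

Run:
```python
from h import *
w=snap('wrist','w1')['image'][...,::-1]; t=snap('top','t1')['image'][...,::-1]; s=snap('scene','s1')['image'][...,::-1]
a=cv2.resize(t[160:255,200:345],(435,285)); b=cv2.resize(s[165:275,195:300],(365,382))
o=np.zeros((600,800,3),np.uint8); o[:285,:435]=a; o[:382,435:800]=b; o[300:600,:400]=cv2.resize(w,(400,300)); cv2.imwrite('pics/z4.png',o)
```

```text
(no output)
```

View pics/z4.png

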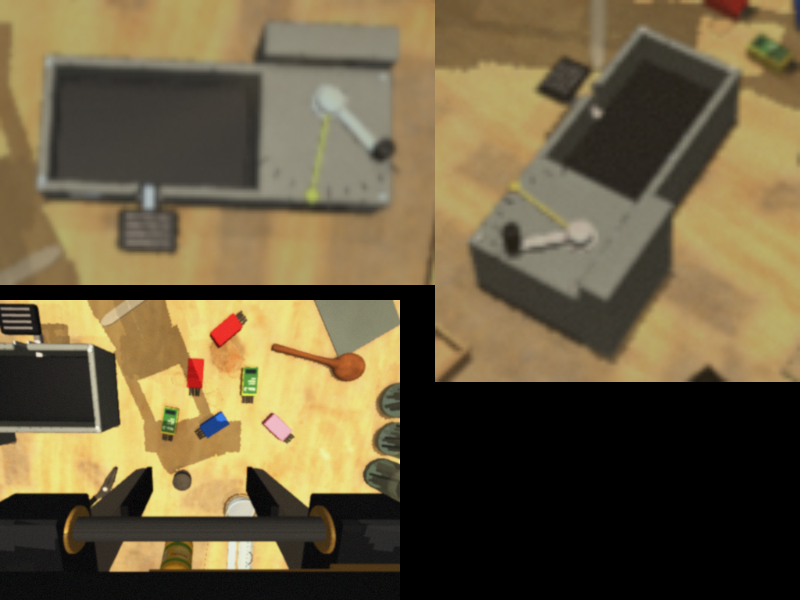

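z4 shows the lift tray still locked: the pad is at (148,230) in the top crop and the reading showed no contact force. The wrist view shows both green cases, with punch ends towards +x. I'll check the pad's height from two views and measure the cases.

Run:
```python
from h import *
np.set_printoptions(precision=4,suppress=True)
t,s,w=load('t1'),load('s1'),load('w1')
tp=(148/3+200-.3,230/3+160-.3); sp=((565-435)/3.476+195-.3,79/3.473+165-.3)
print('pad',tri(t,tp,s,sp))
k1=(383/3+199.7,149/3+159.7);k2=((512-435)/3.476+194.7,230/3.473+164.7); print('knob',tri(t,k1,s,k2))
tt=(313/3+199.7,197/3+159.7);t2=((513-435)/3.476+194.7,187/3.473+164.7); print('tip',tri(t,tt,s,t2))
print('pad proj in wrist',proj(w,[.4447,.033,.085]))
h=cv2.cvtColor(w['image'],cv2.COLOR_RGB2HSV); m=cv2.inRange(h,(28,110,40),(85,255,255)); m[250:]=0
m=cv2.morphologyEx(m,cv2.MORPH_CLOSE,np.ones((9,9)))
for q in cv2.findContours(m,0,2)[0]:
    if cv2.contourArea(q)<150: continue
    b=cv2.boxPoints(cv2.minAreaRect(q)); cc=b.mean(0); W=np.array([onz(w,p,.02)for p in b]); print('case',cc,W.mean(0),'edges',[np.linalg.norm(W[i]-W[i-1]).round(4) for i in range(4)])
    e=W[1]-W[0];f=W[2]-W[1]; l=e if np.linalg.norm(e)>np.linalg.norm(f) else f; l*=np.sign(l[0]); print(' long axis ang deg',np.degrees(np.arctan2(l[1],l[0])))
    X=W.mean(0); tg=min([(134.3,206.7),(184.6,185.2)],key=lambda p:np.hypot(*(np.array(p)-proj(t,X)))); print(' tri top/wrist',tri(w,cc,t,tg))
```

```text
pad (array([0.4459, 0.0361, 0.0814]), np.float64(0.001043090994897942))
knob (array([ 0.5483, -0.1619,  0.1226]), np.float64(0.0009198778418093672))
tip (array([ 0.4996, -0.1093,  0.0909]), np.float64(0.001144239697395936))
pad proj in wrist [17.9281 22.2628]
case [217.0989 153.4618] [0.5699 0.2561 0.02  ] edges [np.float64(0.0274), np.float64(0.0467), np.float64(0.0266), np.float64(0.0467)]
 long axis ang deg -0.37870116999494635
 tri top/wrist (array([0.5715, 0.2553, 0.0155]), np.float64(0.002489464713284627))
case [320.1473 103.4645] [0.4833 0.3905 0.02  ] edges [np.float64(0.0297), np.float64(0.05), np.float64(0.0288), np.float64(0.0501)]
 long axis ang deg 7.351799919398183
 tri top/wrist (array([0.483 , 0.3907, 0.0173]), np.float64(0.0007799366054421724))
```

Call:
{"api": "drive_tool", "payload": {"series": [[[0.033,-0.052,0,0,0,0,0],[0.033,-0.052,0,0,0,0,0],[0.033,-0.052,0,0,0,0,0],[0.033,-0.052,0,0,0,0,0],[0.033,-0.052,0,0,0,0,0]]]}}

```text
time: 5.3
position: [0.4449, 0.0312, 0.2624]
ee_rot: [-0.064, 0.998, -0.0, 0.0]
wrist_force: [0.2, -0.6, 0.6]
grip_width: 0.281
finger_force: 0.0
```

Call:
{"api": "drive_tool", "payload": {"series": [[[0,0,0.06,0,0,0,0],[0,0,0.06,0,0,0,0],[0,0,0.04,0,0,0,0],[0,0,0,0,0,0,0],[0,0,0,0,0,0,0]]]}}

```text
time: 5.92
position: [0.4469, 0.0328, 0.1035]
ee_rot: [-0.064, 0.998, 0.0, 0.001]
wrist_force: [0.8, 0.0, -0.6]
grip_width: 0.002
finger_force: 0.0
```

Call:
{"api": "drive_tool", "payload": {"series": [[[0,0,0.004,0,0,0,0],[0,0,0.002,0,0,0,0],[0,0,0.002,0,0,0,0],[0,0,0,0,0,0,0],[0,0,0,0,0,0,0]]]}}

```text
time: 6.55
position: [0.4459, 0.0327, 0.0942]
ee_rot: [-0.064, 0.998, -0.0, -0.0]
wrist_force: [0.7, -0.4, 0.0]
grip_width: 0.008
finger_force: 0.0
```

Run:
```python
from h import *
s=snap('scene','s2')['image'][...,::-1];t=snap('top','t2')['image'][...,::-1]
cv2.imwrite('pics/z5.png',np.hstack([cv2.resize(s[140:240,190:290],(400,400),interpolation=2),cv2.resize(t[180:280,200:300],(400,400),interpolation=2)]))
```

```text
(no output)
```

View pics/z5.png

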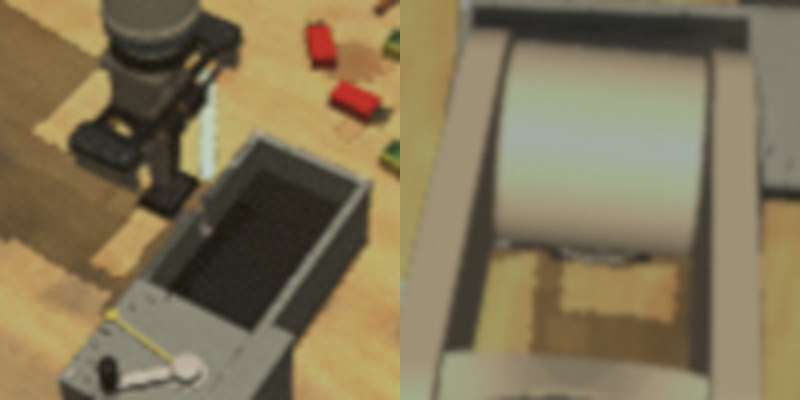

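The fingers stand on or just above the pad. I'll press deeper in small steps.

Call:
{"api": "drive_tool", "payload": {"series": [[[0,0,0.003,0,0,0,0],[0,0,0.003,0,0,0,0],[0,0,0.002,0,0,0,0],[0,0,0,0,0,0,0],[0,0,0,0,0,0,0]]]}}

```text
time: 7.28
position: [0.4459, 0.0327, 0.0862]
ee_rot: [-0.064, 0.998, -0.0, -0.0]
wrist_force: [0.3, -0.3, 0.4]
grip_width: 0.009
finger_force: 0.0
```

Call:
{"api": "drive_tool", "payload": {"series": [[[0,0,0.002,0,0,0,0],[0,0,0.002,0,0,0,0],[0,0,0.002,0,0,0,0],[0,0,0,0,0,0,0],[0,0,0,0,0,0,0]]]}}

```text
time: 7.9
position: [0.4459, 0.0327, 0.0802]
ee_rot: [-0.064, 0.998, 0.0, -0.0]
wrist_force: [0.1, 0.2, -0.5]
grip_width: 0.003
finger_force: 0.0
```

Run:
```python
from h import *
s=snap('scene','s3')['image'][...,::-1]; a=load('s1')['image'][...,::-1]
b=snap('wrist','w3')['image'][...,::-1]
o=np.zeros((600,800,3),np.uint8); o[:400,:400]=cv2.resize(a[160:210,205:255],(400,400),interpolation=2);o[:400,400:]=cv2.resize(s[160:210,205:255],(400,400),interpolation=2); o[400:,:266]=cv2.resize(b,(266,200))
cv2.imwrite('pics/z6.png',o); print(observe()['wrist_force'],observe()['joints'])
```

```text
[ 0.01045146 -0.13493229 -0.96941509] [ 6.98885165e-02  2.53077653e-01  2.11154572e+00 -2.43657529e-05
  7.76841348e-01 -1.62838315e+00]
```

View pics/z6.png

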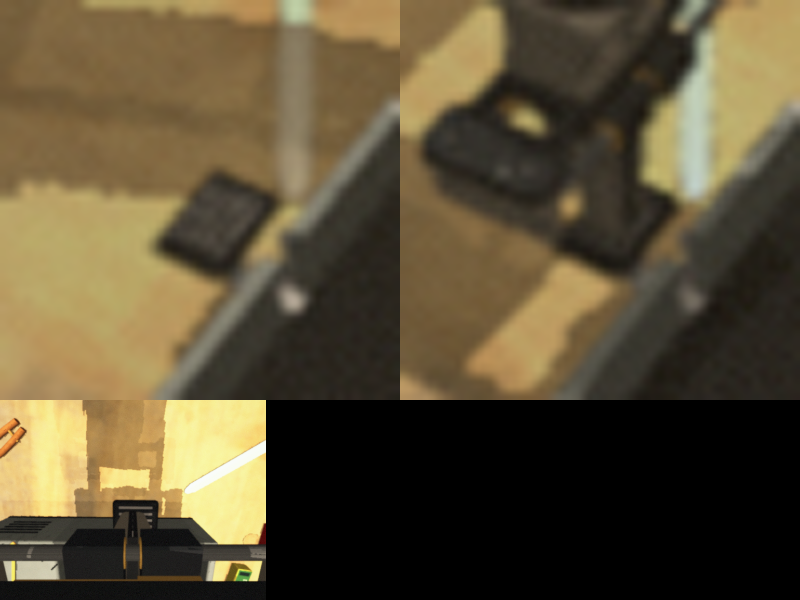

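The pad looks unmoved and the fingertips are right above it, so I'll keep going down gently.

Call:
{"api": "drive_tool", "payload": {"series": [[[0,0,0.002,0,0,0,0],[0,0,0.002,0,0,0,0],[0,0,0.002,0,0,0,0],[0,0,0,0,0,0,0],[0,0,0,0,0,0,0]]]}}

```text
time: 8.62
position: [0.4459, 0.0327, 0.0744]
ee_rot: [-0.064, 0.998, 0.0, -0.0]
wrist_force: [-1.9, 0.2, 6.8]
grip_width: 0.006
finger_force: 3.4
```

Call:
{"api": "drive_tool", "payload": {"series": [[[0,0,0.002,0,0,0,0],[0,0,0.002,0,0,0,0],[0,0,0,0,0,0,0],[0,0,0,0,0,0,0],[0,0,0,0,0,0,0]]]}}

```text
time: 9.25
position: [0.4458, 0.0328, 0.0707]
ee_rot: [-0.064, 0.998, 0.0, -0.0]
wrist_force: [-3.3, -0.0, 11.6]
grip_width: 0.004
finger_force: 5.5
```

Call:
{"api": "drive_tool", "payload": {"series": [[[0,0,0.002,0,0,0,0],[0,0,0.002,0,0,0,0],[0,0,0.002,0,0,0,0],[0,0,0,0,0,0,0],[0,0,0,0,0,0,0]]]}}

```text
time: 9.88
position: [0.4458, 0.0328, 0.0646]
ee_rot: [-0.064, 0.998, 0.0, -0.0]
wrist_force: [-3.7, 0.7, 11.9]
grip_width: 0.005
finger_force: 5.8
```

Run:
```python
from h import *
s=snap('scene','s4')['image'][...,::-1]; b=snap('wrist','w4')['image'][...,::-1]; a=load('w3')['image'][...,::-1]
o=np.zeros((600,800,3),np.uint8); o[:300,:400]=cv2.resize(a[180:330,150:350],(400,300),interpolation=2);o[:300,400:]=cv2.resize(b[180:330,150:350],(400,300),interpolation=2); o[300:,400:700]=cv2.resize(s[160:210,205:255],(300,300),interpolation=2);o[300:,:300]=cv2.resize(load('s3')['image'][160:210,205:255,::-1],(300,300),interpolation=2)
cv2.imwrite('pics/z7.png',o); 
for z in(.05,.0645,.08): print(proj(load('s4'),[.4458,.0328,z]),proj(load('w4'),[.4458,.0328,z]))
```

```text
[231.84651273 193.16060809] [254.15603255 214.36862363]
[231.63096262 190.79565912] [254.11376441 221.64377136]
[231.39663466 188.22468545] [254.06113183 230.70283708]
```

View pics/z7.png

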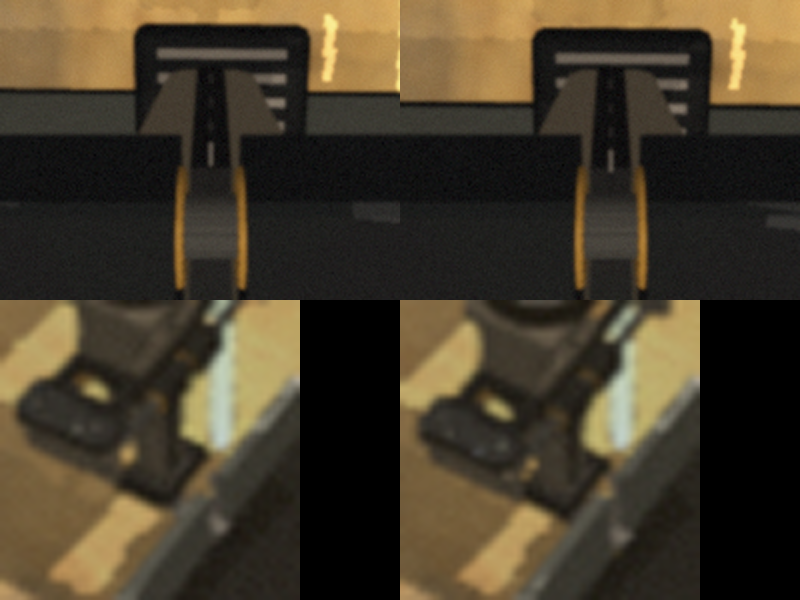

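Run:
```python
from h import *
np.set_printoptions(precision=4,suppress=True)
for f,L,R,row in(('w3',137,308,193),('w4',533-400,711-400,195)):
    w=load(f); d=w['K'][0,0]*.056/((R-L)/2)
    o,r=ray(w,((L+R)/4+150,row)); z=(w['R']@r)[2]; print(f,'cam',o,'pad front edge',o+r*d/z)
w=load('w1'); print(w['R'], -w['R'].T@w['t'])
```

```text
w3 cam [0.3793 0.0246 0.2608] pad front edge [0.4278 0.0351 0.074 ]
w4 cam [0.3793 0.0247 0.2452] pad front edge [0.427  0.0348 0.0661]
[[-0.1264  0.992   0.0008]
 [ 0.9623  0.1224  0.2428]
 [ 0.2408  0.0315 -0.9701]] [0.5098 0.3029 0.4431]
```

Call:
{"api": "drive_tool", "payload": {"series": [[[0,0,0.002,0,0,0,0],[0,0,0.002,0,0,0,0],[0,0,0.001,0,0,0,0],[0,0,0,0,0,0,0],[0,0,0,0,0,0,0]]]}}

```text
time: 10.6
position: [0.4458, 0.0327, 0.0597]
ee_rot: [-0.064, 0.998, 0.0, -0.0]
wrist_force: [-2.9, -0.4, 11.9]
grip_width: 0.01
finger_force: 6.0
```

Call:
{"api": "drive_tool", "payload": {"series": [[[0,0,0.001,0,0,0,0],[0,0,0.001,0,0,0,0],[0,0,0.001,0,0,0,0],[0,0,0,0,0,0,0],[0,0,0,0,0,0,0]]]}}

```text
time: 11.22
position: [0.4459, 0.0328, 0.0567]
ee_rot: [-0.064, 0.998, 0.0, -0.0]
wrist_force: [-3.5, 0.1, 12.9]
grip_width: 0.006
finger_force: 6.2
```

Call:
{"api": "drive_tool", "payload": {"series": [[[0,0,-0.03,0,0,0,0],[0,0,-0.05,0,0,0,0],[0,0,-0.05,0,0,0,0],[0,0,-0.03,0,0,0,0],[0,0,0,0,0,0,0]]]}}

```text
time: 11.85
position: [0.4474, 0.0328, 0.2182]
ee_rot: [-0.064, 0.998, 0.0, 0.002]
wrist_force: [0.8, 0.6, 0.2]
grip_width: 0.006
finger_force: 0.0
```

Call:
{"api": "drive_tool", "payload": {"series": [[[0,0,0,0,0,0,0],[0,0,0,0,0,0,0],[0,0,0,0,0,0,0],[0,0,0,0,0,0,0],[0,0,0,0,0,0,0]]]}}

```text
time: 12.48
position: [0.4458, 0.0327, 0.216]
ee_rot: [-0.064, 0.998, -0.0, -0.0]
wrist_force: [0.1, 0.0, -0.2]
grip_width: 0.006
finger_force: 0.0
```

Run:
```python
from h import *
s=snap('scene','s5')['image'][...,::-1]; b=snap('wrist','w5')['image'][...,::-1]
o=np.zeros((384,800,3),np.uint8); o[:,:384]=cv2.resize(s[150:260,195:305],(384,384),interpolation=2);o[:,384:]=b[:,48:464]
cv2.imwrite('pics/z8.png',o)
```

```text
(no output)
```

View pics/z8.png

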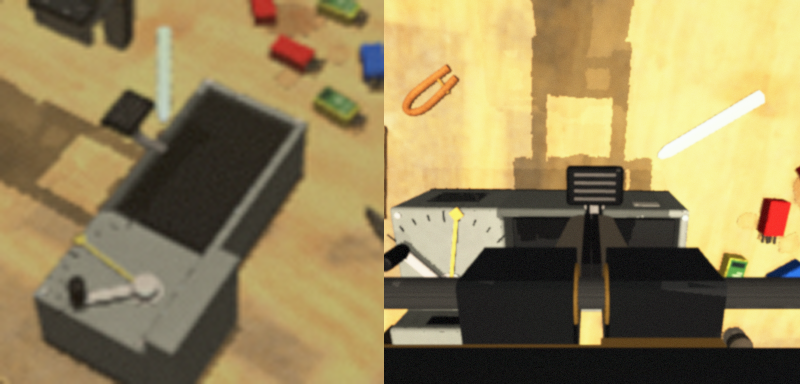

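The tray is up. In z8 the pad is raised at (127,112) and the tray sits near the rim. From the contacts, the real fingertips sit about 10 mm above the reported TCP height, so I'll use that offset. Next I'll go over the nearer green case, then re-measure it.

Call:
{"api": "drive_tool", "payload": {"series": [[[-0.03,0.041,0,0,0,0,0.6],[-0.03,0.041,0,0,0,0,0.6],[-0.03,0.041,0,0,0,0,0.6],[-0.03,0.041,0,0,0,0,0.6],[-0.032,0.041,0,0,0,0,0.6]]]}}

```text
time: 13.2
position: [0.5712, 0.257, 0.2161]
ee_rot: [-0.064, 0.998, -0.0, 0.0]
wrist_force: [0.7, -0.4, 0.6]
grip_width: 0.528
finger_force: 0.0
```

Call:
{"api": "drive_tool", "payload": {"series": [[[0,0,0.05,0,0,7.3,0.6],[0,0,0.05,0,0,0,0.6],[0,0,0,0,0,0,0.6],[0,0,0,0,0,0,0.6],[0,0,0,0,0,0,0.6]]]}}

```text
time: 13.82
position: [0.5721, 0.2559, 0.1187]
ee_rot: [0.0, 1.0, 0.001, 0.002]
wrist_force: [0.6, 0.3, 0.5]
grip_width: 0.602
finger_force: 0.0
```

```bash
cat >> h.py <<'E'
def greens(c,z=.02,lim=384,show=True):
    h=cv2.cvtColor(c['image'],cv2.COLOR_RGB2HSV); m=cv2.inRange(h,(28,110,40),(85,255,255)); m[lim:]=0
    m=cv2.morphologyEx(m,cv2.MORPH_CLOSE,np.ones((9,9))); out=[]
    for q in cv2.findContours(m,0,2)[0]:
        if cv2.contourArea(q)<60: continue
        b=cv2.boxPoints(cv2.minAreaRect(q)); W=np.array([onz(c,p,z)for p in b])
        e=W[1]-W[0];f=W[2]-W[1]; l=e if np.linalg.norm(e)>np.linalg.norm(f) else f; l=l*np.sign(l[0])
        print(b.mean(0).round(0),W.mean(0).round(4),'edges',np.linalg.norm(e).round(4),np.linalg.norm(f).round(4),'ang',np.degrees(np.arctan2(l[1],l[0])).round(1))
E
python3 - <<'E'
from h import *
greens(snap('wrist','w6')); t=snap('top','t6'); greens(t)
E
```

```text
[253. 182.] [0.5691 0.2549 0.02  ] edges 0.0468 0.0247 ang -0.7
[402.  89.] [0.483  0.3896 0.02  ] edges 0.0273 0.0518 ang 7.7
[182.  89.] [0.8819 0.3238 0.02  ] edges 0.0566 0.0468 ang -57.6
```

Call:
{"api": "drive_tool", "payload": {"series": [[[0.001,-0.001,0.05,0,0,0,0.6],[0,0,0.045,0,0,0,0.6],[0,0,0.013,0,0,0,0.6],[0,0,0.006,0,0,0,0.6],[0,0,0,0,0,0,0.6]]], "force": 25}}

```text
time: 14.55
position: [0.5706, 0.2548, 0.0035]
ee_rot: [-0.0, 1.0, 0.0, 0.001]
wrist_force: [0.6, -0.1, 0.4]
grip_width: 0.602
finger_force: 0.0
```

Call:
{"api": "drive_tool", "payload": {"series": [[[0,0,0.003,0,0,0,0.6],[0,0,0,0,0,0,0.6],[0,0,0,0,0,0,0.6],[0,0,0,0,0,0,0.6],[0,0,0,0,0,0,0.6]]]}}

```text
time: 15.18
position: [0.5696, 0.2544, -0.0008]
ee_rot: [-0.0, 1.0, -0.0, 0.0]
wrist_force: [0.5, 0.8, 0.7]
grip_width: 0.602
finger_force: 0.0
```

Call:
{"api": "drive_tool", "payload": {"series": [[[0,0,0.003,0,0,0,0.6],[0,0,0,0,0,0,0.1],[0,0,0,0,0,0,0.1],[0,0,0,0,0,0,0.1],[0,0,0,0,0,0,0.1]]]}}

```text
time: 15.8
position: [0.5696, 0.2544, -0.0038]
ee_rot: [-0.0, 1.0, 0.0, -0.0]
wrist_force: [0.2, 0.5, -0.3]
grip_width: 0.307
finger_force: 24.7
```

Call:
{"api": "drive_tool", "payload": {"series": [[[0,0,0,0,0,0,0.1],[0,0,-0.01,0,0,0,0.1],[0,0,-0.05,0,0,0,0.1],[0,0,-0.05,0,0,0,0.1],[0,0,-0.02,0,0,0,0.1]]]}}

```text
time: 16.42
position: [0.5711, 0.255, 0.1302]
ee_rot: [-0.0, 1.0, 0.001, 0.002]
wrist_force: [-0.8, -0.3, -2.4]
grip_width: 0.305
finger_force: 24.7
```

Call:
{"api": "drive_tool", "payload": {"series": [[[0.01,-0.042,0,0,0,0,0.1],[0.01,-0.042,0,0,0,0,0.1],[0.011,-0.042,0,0,0,0,0.1],[0.011,-0.041,0,0,0,0,0.1],[0,0,0,0,0,-7.3,0.1]]]}}

```text
time: 17.05
position: [0.5265, 0.085, 0.1268]
ee_rot: [-0.064, 0.998, -0.0, -0.0]
wrist_force: [0.5, -0.2, -0.8]
grip_width: 0.301
finger_force: 24.7
```

Call:
{"api": "drive_tool", "payload": {"series": [[[0,0,0,0,0,0,0.1],[0,0,0.02,0,0,0,0.1],[0,0,0.018,0,0,0,0.1],[0,0,0.004,0,0,0,0.1],[0,0,0,0,0,0,0.1]]]}}

```text
time: 17.68
position: [0.5277, 0.0877, 0.0844]
ee_rot: [-0.063, 0.998, 0.0, -0.0]
wrist_force: [0.1, -0.6, -1.3]
grip_width: 0.303
finger_force: 24.7
```

Call:
{"api": "drive_tool", "payload": {"series": [[[0,0,0.003,0,0,0,0.1],[0,0,0.001,0,0,0,0.1],[0,0,0,0,0,0,0.45],[0,0,0,0,0,0,0.45],[0,0,0,0,0,0,0.45]]]}}

```text
time: 18.3
position: [0.5278, 0.0873, 0.0804]
ee_rot: [-0.064, 0.998, 0.0, 0.0]
wrist_force: [-0.1, -0.6, 0.4]
grip_width: 0.452
finger_force: 0.0
```

Call:
{"api": "drive_tool", "payload": {"series": [[[0,0,-0.02,0,0,0,0.5],[0,0,-0.05,0,0,0,0.5],[0,0,-0.05,0,0,0,0.6],[0,0,0,0,0,0,0.6],[0,0,0,0,0,0,0.6]]]}}

```text
time: 18.92
position: [0.5272, 0.0873, 0.1997]
ee_rot: [-0.064, 0.998, -0.0, -0.0]
wrist_force: [0.3, 0.1, -0.6]
grip_width: 0.598
finger_force: 0.0
```

Run:
```python
from h import *
w=snap('wrist','w7'); print('tray');greens(w,.104); print('table'); greens(w,.02)
print(proj(load('t6'),[.5284,.0877,.104]))
```

```text
tray
[255. 187.] [0.5276 0.0882 0.104 ] edges 0.0465 0.0255 ang 4.5
[499. 167.] [0.4787 0.3151 0.104 ] edges 0.0224 0.0392 ang 19.2
[ 58. 165.] [ 0.5306 -0.0998  0.104 ] edges 0.0119 0.0745 ang 2.3
table
[255. 187.] [0.5479 0.0909 0.02  ] edges 0.0606 0.0333 ang 4.5
[499. 167.] [0.4841 0.3868 0.02  ] edges 0.0292 0.0512 ang 19.2
[ 58. 165.] [ 0.5518 -0.1542  0.02  ] edges 0.0156 0.0971 ang 2.3
[235.29199284 202.947661  ]
```

Call:
{"api": "drive_tool", "payload": {"series": [[[0.001,0.061,0,0,0,0,0.6],[0.001,0.061,0,0,0,0,0.6],[0.001,0.061,0,0,0,0,0.6],[0.001,0.061,0,0,0,0,0.6],[0.001,0.061,0,0,0,0,0.6]]]}}

```text
time: 19.6
position: [0.4826, 0.3906, 0.1982]
ee_rot: [-0.064, 0.998, -0.001, -0.001]
wrist_force: [1.1, 0.7, 1.1]
grip_width: 0.598
finger_force: 0.0
```

Call:
{"api": "drive_tool", "payload": {"series": [[[0,0,0.05,0,0,0,0.6],[0,0,0.03,0,0,0,0.6],[0,0,0,0,0,0,0.6],[0,0,0,0,0,0,0.6],[0,0,0,0,0,0,0.6]]]}}

```text
time: 20.23
position: [0.4847, 0.3896, 0.1216]
ee_rot: [-0.063, 0.998, 0.001, 0.001]
wrist_force: [-0.9, -1.7, -0.4]
grip_width: 0.599
finger_force: 0.0
```

Run:
```python
from h import *
greens(snap('wrist','w8'))
```

```text
[255. 182.] [0.4816 0.3901 0.02  ] edges 0.025 0.0442 ang 7.9
```

Call:
{"api": "drive_tool", "payload": {"series": [[[0.001,0,0.05,0,0,0,0.6],[0,0,0.05,0,0,0,0.6],[0,0,0.015,0,0,0,0.6],[0,0,0.008,0,0,0,0.6],[0,0,0,0,0,0,0.6]]]}}

```text
time: 20.9
position: [0.4837, 0.3897, -0.0017]
ee_rot: [-0.064, 0.998, 0.0, 0.001]
wrist_force: [0.0, -0.2, 0.3]
grip_width: 0.6
finger_force: 0.0
```

Call:
{"api": "drive_tool", "payload": {"series": [[[0,0,0,0,0,0,0.1],[0,0,0,0,0,0,0.1],[0,0,0,0,0,0,0.1],[0,0,0,0,0,0,0.1],[0,0,-0.01,0,0,0,0.1]]]}}

```text
time: 21.52
position: [0.4823, 0.3887, 0.0069]
ee_rot: [-0.064, 0.998, -0.0, -0.001]
wrist_force: [0.5, -0.7, -0.7]
grip_width: 0.3
finger_force: 25.0
```

Call:
{"api": "drive_tool", "payload": {"series": [[[0,0,-0.05,0,0,0,0.1],[0,0,-0.05,0,0,0,0.1],[0,0,-0.03,0,0,0,0.1],[0,0,0,0,0,0,0.1],[0,0,0,0,0,0,0.1]]]}}

```text
time: 22.15
position: [0.4822, 0.3886, 0.1362]
ee_rot: [-0.064, 0.998, -0.0, -0.001]
wrist_force: [-0.0, 0.0, -1.3]
grip_width: 0.302
finger_force: 25.0
```

Call:
{"api": "drive_tool", "payload": {"series": [[[-0.001,-0.056,0,0,0,0,0.1],[-0.001,-0.056,0,0,0,0,0.1],[-0.001,-0.056,0,0,0,0,0.1],[-0.001,-0.056,0,0,0,0,0.1],[-0.001,-0.056,0,0,0,0,0.1]]]}}

```text
time: 22.78
position: [0.5223, 0.11, 0.1354]
ee_rot: [-0.064, 0.998, -0.0, -0.001]
wrist_force: [1.1, -0.1, -1.0]
grip_width: 0.301
finger_force: 25.0
```

Call:
{"api": "drive_tool", "payload": {"series": [[[-0.001,-0.057,0,0,0,0,0.1],[-0.001,-0.057,0,0,0,0,0.1],[0,0,0,0,0,0,0.1],[0,0,0.02,0,0,0,0.1],[0,0,0.01,0,0,0,0.1]]]}}

```text
time: 23.4
position: [0.5384, -0.0001, 0.1052]
ee_rot: [-0.064, 0.998, 0.0, -0.002]
wrist_force: [-0.5, 1.0, -0.2]
grip_width: 0.299
finger_force: 25.0
```

Call:
{"api": "drive_tool", "payload": {"series": [[[-0.001,-0.001,0.015,0,0,0,0.1],[0,0,0.006,0,0,0,0.1],[0,0,0.003,0,0,0,0.1],[0,0,0,0,0,0,0.1],[0,0,0,0,0,0,0.1]]]}}

```text
time: 24.02
position: [0.5414, -0.0016, 0.0836]
ee_rot: [-0.064, 0.998, -0.0, 0.0]
wrist_force: [-0.6, 1.5, -0.8]
grip_width: 0.303
finger_force: 25.0
```

Call:
{"api": "drive_tool", "payload": {"series": [[[0,0,0,0,0,0,0.45],[0,0,0,0,0,0,0.45],[0,0,-0.02,0,0,0,0.45],[0,0,-0.05,0,0,0,0.45],[0,0,-0.05,0,0,0,0]]]}}

```text
time: 24.65
position: [0.5407, -0.0017, 0.2045]
ee_rot: [-0.064, 0.998, 0.0, -0.0]
wrist_force: [0.6, 0.9, -0.3]
grip_width: 0.361
finger_force: 0.0
```

Run:
```python
from h import *
greens(snap('wrist','w9'),.104)
```

```text
[233. 341.] [ 0.7212 -0.0022  0.104 ] edges 0.0034 0.0759 ang 89.8
[348. 186.] [0.5294 0.0894 0.104 ] edges 0.0509 0.0283 ang 6.9
[256. 184.] [ 5.39e-01 -2.00e-04  1.04e-01] edges 0.0269 0.0462 ang 8.0
[151. 163.] [ 0.5322 -0.1029  0.104 ] edges 0.0781 0.0121 ang 1.3
```

Both cases are on the tray. Now I'll press the pad to lock it down.

Call:
{"api": "drive_tool", "payload": {"series": [[[0.045,0.024,0,0,0,0,0],[0.045,0.024,0,0,0,0,0],[0,0,0,0,0,0,0],[0,0,0.05,0,0,0,0],[0,0,0.04,0,0,0,0]]]}}

```text
time: 25.32
position: [0.4469, 0.0344, 0.1124]
ee_rot: [-0.064, 0.998, -0.0, 0.001]
wrist_force: [0.8, -0.3, -1.0]
grip_width: 0.003
finger_force: 0.0
```

Call:
{"api": "drive_tool", "payload": {"series": [[[0,0,0.012,0,0,0,0],[0,0,0.012,0,0,0,0],[0,0,0.012,0,0,0,0],[0,0,0.012,0,0,0,0],[0,0,0.006,0,0,0,0]]]}}

```text
time: 25.95
position: [0.4459, 0.0343, 0.0596]
ee_rot: [-0.064, 0.998, -0.0, -0.001]
wrist_force: [-5.4, 0.1, 12.7]
grip_width: 0.001
finger_force: 6.5
```

Call:
{"api": "drive_tool", "payload": {"series": [[[0,0,0.003,0,0,0,0],[0,0,0,0,0,0,0],[0,0,0,0,0,0,0],[0,0,0,0,0,0,0],[0,0,0,0,0,0,0]]]}}

```text
time: 26.58
position: [0.446, 0.0343, 0.057]
ee_rot: [-0.064, 0.998, -0.0, -0.0]
wrist_force: [-5.1, -0.2, 9.6]
grip_width: 0.007
finger_force: 4.9
```

Call:
{"api": "drive_tool", "payload": {"series": [[[0,0,-0.02,0,0,0,0],[0,0,-0.03,0,0,0,0],[0,0,-0.05,0,0,0,0],[0,0,-0.05,0,0,0,0],[0,0,0,0,0,0,0]]]}}

```text
time: 27.2
position: [0.4491, 0.0345, 0.2105]
ee_rot: [-0.064, 0.998, -0.0, 0.004]
wrist_force: [0.8, 0.7, -0.5]
grip_width: 0.006
finger_force: 0.0
```

Call:
{"api": "drive_tool", "payload": {"series": [[[-0.05,-0.02,0,0,0,0,0.4],[-0.05,-0.02,0,0,0,0,0.4],[-0.05,-0.02,0,0,0,0,0.4],[-0.03,-0.02,0,0,0,0,0.4],[0,0,0,0,0,0,0.4]]]}}

```text
time: 27.82
position: [0.636, -0.0232, 0.2045]
ee_rot: [-0.063, 0.998, -0.0, -0.001]
wrist_force: [-0.9, 0.6, 0.2]
grip_width: 0.401
finger_force: 0.0
```

Run:
```python
from h import *
w=snap('wrist','w10'); print('.07');greens(w,.07); print('.104'); greens(w,.104)
s=snap('scene','s10'); greens(s,.07)
o=np.zeros((384,800,3),np.uint8); o[:,:384]=cv2.resize(s['image'][150:260,195:305,::-1],(384,384),interpolation=2);o[:,384:]=w['image'][:,40:456,::-1]
cv2.imwrite('pics/z9.png',o)
```

```text
.07
[474. 329.] [0.7918 0.2724 0.07  ] edges 0.0237 0.0089 ang -82.8
[376.  90.] [0.5296 0.0885 0.07  ] edges 0.0527 0.0283 ang 4.7
[288.  90.] [ 0.5409 -0.0012  0.07  ] edges 0.0503 0.0269 ang 8.1
[179.  66.] [ 0.5327 -0.1121  0.07  ] edges 0.0893 0.0145 ang 1.1
.104
[474. 329.] [0.7678 0.2397 0.104 ] edges 0.0211 0.0079 ang -82.8
[376.  90.] [0.5339 0.0756 0.104 ] edges 0.047 0.0253 ang 4.7
[288.  90.] [ 0.544  -0.0045  0.104 ] edges 0.0449 0.024 ang 8.1
[179.  66.] [ 0.5367 -0.1033  0.104 ] edges 0.0796 0.013 ang 1.1
[437. 348.] [ 1.2716 -0.0485  0.07  ] edges 0.1983 0.274 ang 37.5
[359. 196.] [0.8408 0.299  0.07  ] edges 0.1105 0.0514 ang -76.8
```

View pics/z9.png

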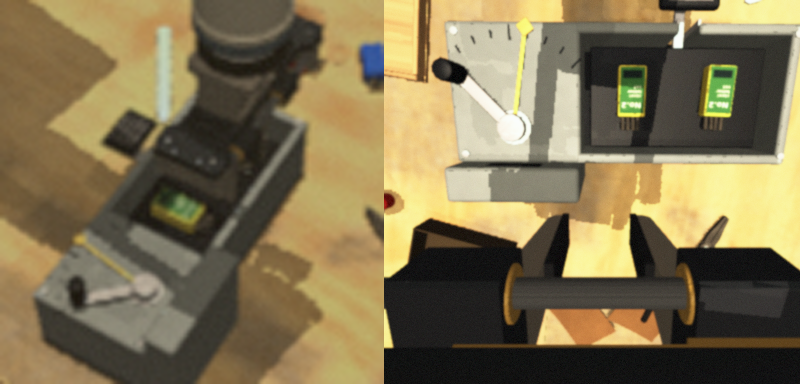

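z9 shows the tray locked down with both cases on it. In wrist-image pixels (picture x minus 344), the pivot is at (170,127), the knob at (107,71) and the set tip at (182,28).

Run:
```python
from h import *
np.set_printoptions(precision=4,suppress=True)
w=load('w10'); t=load('t1')
tip=onz(w,(182,28),.092); piv=onz(w,(170,127),.103); knob=onz(w,(105,70),.13)
print('wrist',tip,piv,knob)
yaw=.127; B=np.array([[-np.cos(yaw),-np.sin(yaw)],[-np.sin(yaw),np.cos(yaw)]])
ang=lambda v:.8+np.arctan2((B@v[:2])[1],(B@v[:2])[0])
print('set',ang(tip-piv),'lever',ang(knob-piv),np.linalg.norm((tip-piv)[:2]),np.linalg.norm((knob-piv)[:2]))
k=tri(w,(105,70),t,(383/3+199.7,149/3+159.7));print(k); print('tip',tri(w,(182,28),t,(313/3+199.7,197/3+159.7)),'piv',tri(w,(170,127),t,(327/3+199.7,100/3+159.7)))
```

```text
wrist [ 0.5018 -0.1059  0.092 ] [ 0.5899 -0.1086  0.103 ] [ 0.5493 -0.156   0.13  ]
set 0.9579460366914934 lever 0.06416167325798294 0.08810145088817334 0.0623703928105868
(array([ 0.5487, -0.1629,  0.1167]), np.float64(0.001195996458455592))
tip (array([ 0.5   , -0.1096,  0.0824]), np.float64(0.002610471155379343)) piv (array([ 0.5901, -0.1096,  0.099 ]), np.float64(0.00010582599735920797))
```

Call:
{"api": "drive_tool", "payload": {"series": [[[0.035,-0.0415,0,0,0,0,0.4],[0.035,-0.0415,0,0,0,0,0.4],[0.035,-0.0415,0,0,0,0,0.4],[0,0,0,0,0,0,0.4],[0,0,0.04,0,0,0,0.4]]], "force": 12}}

```text
time: 28.55
position: [0.5478, -0.159, 0.1687]
ee_rot: [-0.063, 0.998, -0.001, 0.003]
wrist_force: [0.4, -0.0, -0.4]
grip_width: 0.402
finger_force: 0.0
```

Call:
{"api": "drive_tool", "payload": {"series": [[[0,0,0.04,0,0,0,0.4],[0,0,0.016,0,0,0,0.4],[0,0,0.009,0,0,0,0.4],[0,0,0,0,0,0,0.4],[0,0,0,0,0,0,0.4]]]}}

```text
time: 29.18
position: [0.5469, -0.1589, 0.1023]
ee_rot: [-0.064, 0.998, -0.0, 0.001]
wrist_force: [0.6, 0.6, 0.2]
grip_width: 0.399
finger_force: 0.0
```

Call:
{"api": "drive_tool", "payload": {"series": [[[0,0,0,0,0,0,0.05],[0,0,0,0,0,0,0.05],[0,0,0,0,0,0,0.05],[0,0,0,0,0,0,0.05],[0,0,0,0,0,0,0.05]]]}}

```text
time: 29.8
position: [0.5447, -0.1612, 0.1018]
ee_rot: [-0.064, 0.998, -0.002, -0.001]
wrist_force: [-8.1, -11.6, 5.4]
grip_width: 0.192
finger_force: 12.0
```

Call:
{"api": "drive_tool", "payload": {"series": [[[0.009,0.013,0,0,0,0,0.05],[0.005,0.012,0,0,0,0,0.05],[0.003,0.015,0,0,0,0,0.05],[-0.001,0.012,0,0,0,0,0.05],[0,0,0,0,0,0,0.05]]]}}

```text
time: 30.42
position: [0.5223, -0.1088, 0.1013]
ee_rot: [-0.064, 0.998, 0.0, -0.001]
wrist_force: [-6.1, 0.9, 3.5]
grip_width: 0.191
finger_force: 12.0
```

Run:
```python
from h import *
np.set_printoptions(precision=4,suppress=True)
o=observe(); p=o['position']; yaw=.127; B=np.array([[-np.cos(yaw),-np.sin(yaw)],[-np.sin(yaw),np.cos(yaw)]])
v=B@(p[:2]-[.5895,-.1097]); print(p,o['wrist_force'],v,np.hypot(*v),.8+np.arctan2(v[1],v[0]))
s=snap('scene','s11')['image'][...,::-1]; w=snap('wrist','w11')['image'][...,::-1]
cv2.imwrite('pics/z10.png',np.hstack([cv2.resize(s[195:255,190:260],(448,384),interpolation=2),w[:,80:432]]))
```

```text
[ 0.5223 -0.1088  0.1013] [-6.1199  0.9263  3.4634] [0.0665 0.0094] 0.06716047975760588 0.94070523257234
```

View pics/z10.png

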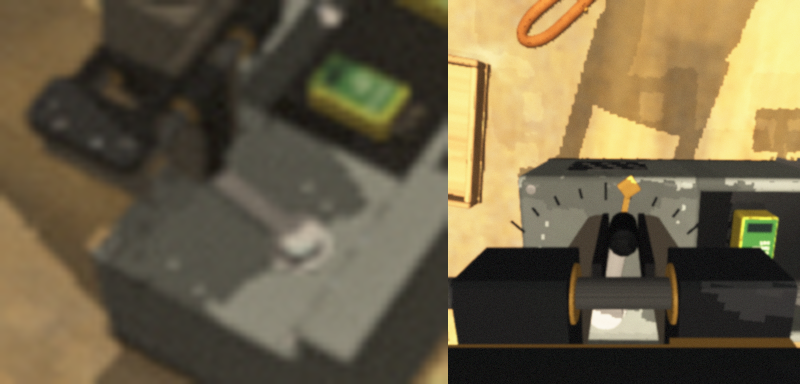

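The lever arm overlies the set hand in the wrist view: hand tip (629,187), knob (624,235), pivot (607,318). The estimate is about 0.94 against 0.96. I'll hold there, nudge it slightly, hold again, then swing it back to off.

Call:
{"api": "drive_tool", "payload": {"series": [[[0,0,0,0,0,0,0.05],[0,0,0,0,0,0,0.05],[0,0,0,0,0,0,0.05],[0,0,0,0,0,0,0.05],[0,0.002,0,0,0,0,0.05]]]}}

```text
time: 31.15
position: [0.5224, -0.1079, 0.1013]
ee_rot: [-0.064, 0.998, -0.0, -0.001]
wrist_force: [-4.3, -4.5, 2.4]
grip_width: 0.191
finger_force: 12.0
```

Call:
{"api": "drive_tool", "payload": {"series": [[[0,0,0,0,0,0,0.05],[0,0,0,0,0,0,0.05],[0,0,0,0,0,0,0.05],[0.001,-0.015,0,0,0,0,0.05],[-0.003,-0.015,0,0,0,0,0.05]]]}}

```text
time: 31.78
position: [0.5278, -0.1363, 0.1012]
ee_rot: [-0.064, 0.998, 0.001, -0.001]
wrist_force: [-5.3, 4.1, 2.8]
grip_width: 0.19
finger_force: 12.0
```

Call:
{"api": "drive_tool", "payload": {"series": [[[-0.005,-0.012,0,0,0,0,0.05],[-0.009,-0.013,0,0,0,0,0.05],[-0.003,-0.003,0,0,0,0,0.05],[0,0,0,0,0,0,0.05],[0,0,0,0,0,0,0.05]]]}}

```text
time: 32.4
position: [0.5494, -0.1628, 0.1012]
ee_rot: [-0.064, 0.998, -0.0, 0.0]
wrist_force: [-3.8, -5.6, 1.2]
grip_width: 0.191
finger_force: 12.0
```

Call:
{"api": "drive_tool", "payload": {"series": [[[0,0,0,0,0,0,0.4],[0,0,0,0,0,0,0.4],[0,0,0,0,0,0,0.4],[0,0,-0.03,0,0,0,0.4],[0,0,-0.05,0,0,0,0.4]]]}}

```text
time: 33.02
position: [0.5484, -0.1618, 0.1806]
ee_rot: [-0.064, 0.998, 0.001, -0.002]
wrist_force: [0.1, -0.5, 0.2]
grip_width: 0.398
finger_force: 0.0
```

Call:
{"api": "drive_tool", "payload": {"series": [[[-0.035,0.042,-0.01,0,0,0,0.4],[-0.035,0.042,-0.01,0,0,0,0.4],[-0.035,0.042,0,0,0,0,0.4],[0,0,0,0,0,0,0],[0,0,0,0,0,0,0]]]}}

```text
time: 33.65
position: [0.6372, -0.0241, 0.2008]
ee_rot: [-0.064, 0.998, -0.0, -0.0]
wrist_force: [-1.0, -0.2, 0.8]
grip_width: 0.207
finger_force: 0.0
```

Run:
```python
from h import *
c=snap('wrist','w12'); w=c['image'][...,::-1]; o=load('w10')['image'][...,::-1]; print(observe()['position'])
np.set_printoptions(precision=1,suppress=True)
for a in(0,.06,.15,.3):
    yaw=.127;d=.066*(np.array([-np.cos(yaw),-np.sin(yaw)])*np.cos(a-.8)+np.array([-np.sin(yaw),np.cos(yaw)])*np.sin(a-.8)); print(a,proj(c,[.5895+d[0],-.1097+d[1],.13]))
cv2.imwrite('pics/z11.png',np.hstack([cv2.resize(o[0:200,60:260],(400,400),interpolation=2),cv2.resize(w[0:200,60:260],(400,400),interpolation=2)])); greens(c,.07)
```

```text
[ 0.63696893 -0.0246634   0.20089287]
0 [95.8 67.2]
0.06 [99.  63.5]
0.15 [104.1  58.3]
0.3 [113.8  51. ]
[464. 335.] [0.8 0.3 0.1] edges 0.049 0.0193 ang -53.4
[289.  89.] [ 0.5 -0.   0.1] edges 0.0488 0.0273 ang 5.8
[379.  89.] [0.5 0.1 0.1] edges 0.052 0.0285 ang 5.0
[179.  64.] [ 0.5 -0.1  0.1] edges 0.0898 0.0143 ang 1.3
```

View pics/z11.png

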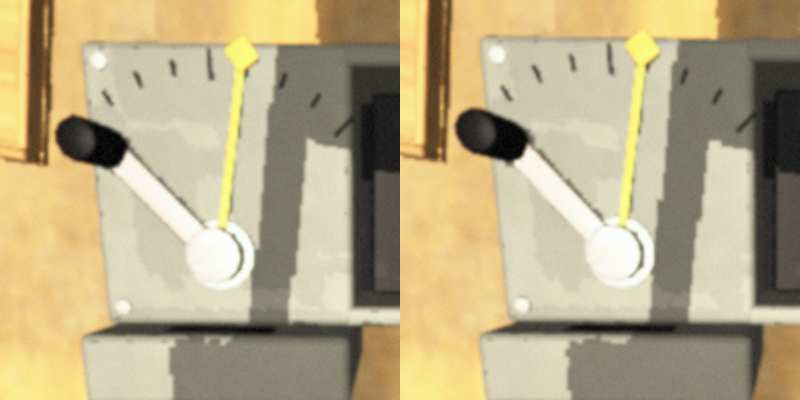

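The lever looks as it did at the start. To be sure it is at the stop, I'll nudge the knob gently against it with shut fingers.

Call:
{"api": "drive_tool", "payload": {"series": [[[0.048,-0.029,0,0,0,0,0],[0.048,-0.029,0,0,0,0,0],[0.048,-0.029,0,0,0,0,0],[0,0,0,0,0,0,0],[0,0,0.04,0,0,0,0]]]}}

```text
time: 34.33
position: [0.5081, -0.1304, 0.1637]
ee_rot: [-0.062, 0.998, -0.001, 0.004]
wrist_force: [0.7, -0.2, -1.5]
grip_width: 0.01
finger_force: 0.0
```

Call:
{"api": "drive_tool", "payload": {"series": [[[0,0,0.04,0,0,0,0],[0,0,0.018,0,0,0,0],[0,0,0,0,0,0,0],[-0.006,-0.006,0,0,0,0,0],[-0.006,-0.006,0,0,0,0,0]]]}}

```text
time: 34.95
position: [0.5209, -0.1397, 0.1044]
ee_rot: [-0.064, 0.998, -0.0, 0.001]
wrist_force: [0.7, -0.2, 0.7]
grip_width: 0.001
finger_force: 0.0
```

Call:
{"api": "drive_tool", "payload": {"series": [[[-0.003,-0.003,0,0,0,0,0],[0,0,0,0,0,0,0],[0,0,0,0,0,0,0],[0,0,0,0,0,0,0],[0,0,0,0,0,0,0]]]}}

```text
time: 35.58
position: [0.5225, -0.1415, 0.1032]
ee_rot: [-0.064, 0.998, 0.0, -0.0]
wrist_force: [0.2, 0.6, 0.4]
grip_width: 0.006
finger_force: 0.0
```

Call:
{"api": "drive_tool", "payload": {"series": [[[-0.002,-0.002,0,0,0,0,0],[-0.002,-0.002,0,0,0,0,0],[0,0,0,0,0,0,0],[0,0,0,0,0,0,0],[0,0,0,0,0,0,0]]]}}

```text
time: 36.2
position: [0.5271, -0.145, 0.1032]
ee_rot: [-0.064, 0.998, 0.0, -0.0]
wrist_force: [-0.6, -0.9, 0.1]
grip_width: 0.007
finger_force: 0.0
```

Call:
{"api": "drive_tool", "payload": {"series": [[[-0.002,-0.002,0,0,0,0,0],[0,0,0,0,0,0,0],[0,0,0,0,0,0,0],[0,0,0,0,0,0,0],[0,0,0,0,0,0,0]]]}}

```text
time: 36.83
position: [0.5293, -0.1468, 0.1032]
ee_rot: [-0.064, 0.998, 0.0, -0.0]
wrist_force: [-0.7, 1.0, 0.2]
grip_width: 0.005
finger_force: 0.6
```

Call:
{"api": "drive_tool", "payload": {"series": [[[-0.0015,-0.0015,0,0,0,0,0],[0,0,0,0,0,0,0],[0,0,0,0,0,0,0],[0,0,0,0,0,0,0],[0,0,0,0,0,0,0]]]}}

```text
time: 37.45
position: [0.531, -0.1481, 0.1032]
ee_rot: [-0.064, 0.998, -0.0, -0.0]
wrist_force: [-2.6, -0.2, 0.1]
grip_width: 0.003
finger_force: 0.9
```

Call:
{"api": "drive_tool", "payload": {"series": [[[-0.0015,-0.0015,0,0,0,0,0],[0,0,0,0,0,0,0],[0,0,0,0,0,0,0],[0,0,0,0,0,0,0],[0,0,0,0,0,0,0]]]}}

```text
time: 38.08
position: [0.5319, -0.149, 0.103]
ee_rot: [-0.064, 0.998, 0.0, -0.001]
wrist_force: [-5.3, 0.8, 1.6]
grip_width: 0.006
finger_force: 2.6
```

The force rose to 5 N with hardly any motion, so the lever is on its stop. Now I'll back off, go to the pad and press it to release the tray.

Call:
{"api": "drive_tool", "payload": {"series": [[[0.02,0.02,0,0,0,0,0],[0,0,-0.04,0,0,0,0],[0.014,0.057,0,0,0,0,0],[0.014,0.058,0,0,0,0,0],[0.014,0.057,0,0,0,0,0]]]}}

```text
time: 38.7
position: [0.4473, 0.0347, 0.1438]
ee_rot: [-0.063, 0.998, 0.0, 0.001]
wrist_force: [0.4, 0.5, 0.8]
grip_width: 0.002
finger_force: 0.0
```

Call:
{"api": "drive_tool", "payload": {"series": [[[0,0,0,0,0,0,0],[0,0,0.035,0,0,0,0],[0,0,0.025,0,0,0,0],[0,0,0,0,0,0,0],[0,0,0,0,0,0,0]]]}}

```text
time: 39.33
position: [0.448, 0.0327, 0.084]
ee_rot: [-0.063, 0.998, -0.0, 0.001]
wrist_force: [-0.1, -0.5, 0.6]
grip_width: 0.007
finger_force: 0.0
```

Press to about 0.056, then release.

Call:
{"api": "drive_tool", "payload": {"series": [[[0.001,0,0.008,0,0,0,0],[0,0,0.008,0,0,0,0],[0,0,0.006,0,0,0,0],[0,0,0.005,0,0,0,0],[0,0,0,0,0,0,0]]]}}

```text
time: 39.95
position: [0.4472, 0.0329, 0.0569]
ee_rot: [-0.064, 0.998, -0.0, 0.001]
wrist_force: [-0.6, -1.8, 9.6]
grip_width: 0.007
finger_force: 4.9
```

Call:
{"api": "drive_tool", "payload": {"series": [[[0,0,0,0,0,0,0],[0,0,-0.02,0,0,0,0],[0,0,-0.05,0,0,0,0],[0,0,-0.05,0,0,0,0.4],[0,0,-0.02,0,0,0,0.4]]]}}

```text
time: 40.58
position: [0.4474, 0.0331, 0.1992]
ee_rot: [-0.064, 0.998, -0.0, 0.002]
wrist_force: [0.4, 0.8, -0.5]
grip_width: 0.199
finger_force: 0.0
```

Call:
{"api": "drive_tool", "payload": {"series": [[[-0.05,-0.02,0,0,0,0,0.4],[-0.05,-0.02,0,0,0,0,0.4],[-0.05,-0.02,0,0,0,0,0.4],[-0.03,-0.02,0,0,0,0,0.4],[0,0,0,0,0,0,0.6]]]}}

```text
time: 41.2
position: [0.6363, -0.0245, 0.1956]
ee_rot: [-0.063, 0.998, -0.0, 0.0]
wrist_force: [-1.1, 0.1, 0.1]
grip_width: 0.488
finger_force: 0.0
```

Run:
```python
from h import *
w=snap('wrist','w13'); print('.07');greens(w,.07); print('.104'); greens(w,.104)
cv2.imwrite('pics/z12.png',w['image'][...,::-1])
```

```text
.07
[294.  87.] [0.5384 0.0026 0.07  ] edges 0.0552 0.0293 ang 5.2
[398.  86.] [0.5247 0.1034 0.07  ] edges 0.0583 0.032 ang 5.3
[178.  64.] [ 0.5328 -0.1121  0.07  ] edges 0.09 0.0141 ang 1.1
.104
[294.  87.] [ 0.5419 -0.0013  0.104 ] edges 0.0491 0.0261 ang 5.2
[398.  86.] [0.5297 0.0883 0.104 ] edges 0.0518 0.0284 ang 5.3
[178.  64.] [ 0.5369 -0.1033  0.104 ] edges 0.08 0.0125 ang 1.1
```

View pics/z12.png

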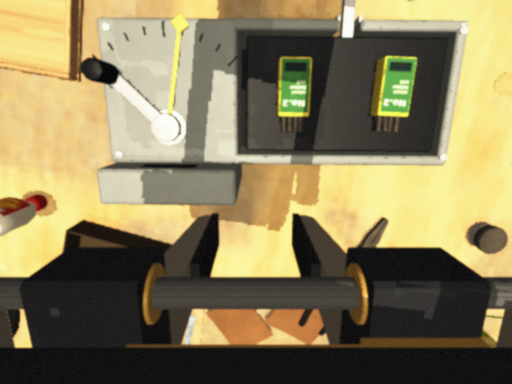

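z12 shows the tray up with both cases on it, at (295,87) and (397,86), and the lever off. I'll pick the right-hand case and carry it to the rack.

Call:
{"api": "drive_tool", "payload": {"series": [[[0.046,0.017,0,0,0,0,0.5],[0.046,0.018,0,0,0,0,0.5],[0,0,0.02,0,0,0,0.5],[0,0,0.05,0,0,0,0.5],[0,0,0.03,0,0,0,0.5]]], "force": 25}}

```text
time: 41.88
position: [0.5367, 0.0001, 0.0949]
ee_rot: [-0.064, 0.998, 0.0, -0.001]
wrist_force: [0.3, 0.2, -0.3]
grip_width: 0.499
finger_force: 0.0
```

Call:
{"api": "drive_tool", "payload": {"series": [[[0,0,0.013,0,0,0,0.5],[0,0,0,0,0,0,0.5],[0,0,0,0,0,0,0.1],[0,0,0,0,0,0,0.1],[0,0,0,0,0,0,0.1]]]}}

```text
time: 42.5
position: [0.5397, -0.0005, 0.0843]
ee_rot: [-0.064, 0.998, -0.0, 0.001]
wrist_force: [-0.4, 0.1, 6.1]
grip_width: 0.298
finger_force: 25.0
```

Call:
{"api": "drive_tool", "payload": {"series": [[[0,0,0,0,0,0,0.1],[0,0,-0.01,0,0,0,0.1],[0,0,-0.04,0,0,0,0.1],[0,0,-0.04,0,0,0,0.1],[0,0,0,0,0,8,0.1]]]}}

```text
time: 43.12
position: [0.5409, -0.0004, 0.177]
ee_rot: [0.007, 1.0, 0.0, 0.003]
wrist_force: [0.1, -0.4, -1.2]
grip_width: 0.301
finger_force: 25.0
```

Run:
```python
from h import *
np.set_printoptions(precision=4,suppress=True)
for f in('t1',):
    c=load(f)
    for uv in((347,218),(424,236),(419,275),(341,263)): print(onz(c,uv,.024),end='')
print(onz(load('t1'),(378,165),.045),onz(load('t1'),(318,272),.005)); g=cv2.cvtColor(load('t1')['image'],cv2.COLOR_RGB2BGR)
cv2.imwrite('pics/z13.png',cv2.resize(g[200:300,300:440],(700,500),interpolation=2))
```

```text
[ 0.5509 -0.2412  0.024 ][ 0.5343 -0.4706  0.024 ][ 0.4198 -0.4639  0.024 ][ 0.4175 -0.2384  0.024 ][ 0.7213 -0.3105  0.045 ] [ 0.3819 -0.1793  0.005 ]
```

View pics/z13.png

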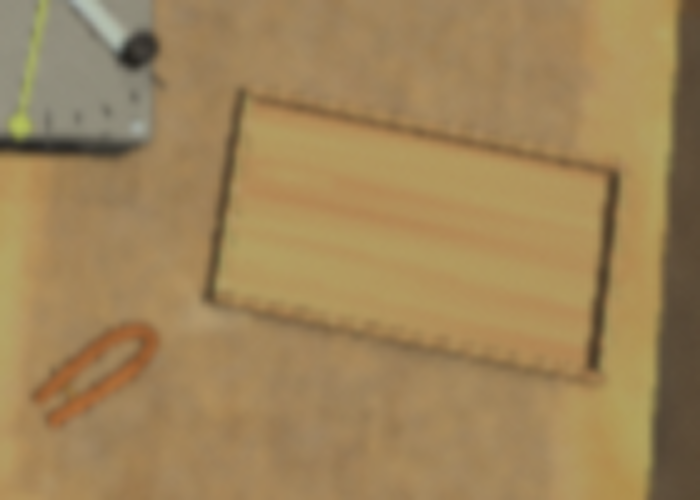

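z13 shows the rack with corners (240,92), (617,172), (597,378), (207,300), so its centre is at about (0.483, -0.354). I'll carry the case over to its right half.

Call:
{"api": "drive_tool", "payload": {"series": [[[0.009,-0.057,0,0,0,0,0.1],[0.009,-0.057,0,0,0,0,0.1],[0.009,-0.057,0,0,0,0,0.1],[0.009,-0.057,0,0,0,0,0.1],[0.009,-0.057,0,0,0,0,0.1]]]}}

```text
time: 43.75
position: [0.4898, -0.2866, 0.1738]
ee_rot: [0.006, 1.0, -0.0, 0.0]
wrist_force: [0.5, -0.3, -0.6]
grip_width: 0.305
finger_force: 25.0
```

Call:
{"api": "drive_tool", "payload": {"series": [[[0.009,-0.057,0,0,0,0,0.1],[0.008,-0.058,0,0,0,0,0.1],[0,0,0.03,0,0,0,0.1],[0,0,0.05,0,0,0,0.1],[0,0,0.04,0,0,0,0.1]]]}}

```text
time: 44.38
position: [0.4714, -0.3996, 0.0521]
ee_rot: [0.006, 1.0, 0.0, -0.0]
wrist_force: [0.7, -0.2, -1.1]
grip_width: 0.299
finger_force: 25.0
```

Call:
{"api": "drive_tool", "payload": {"series": [[[-0.002,0,0.02,0,0,0,0.1],[0,0,0.015,0,0,0,0.1],[0,0,0.006,0,0,0,0.1],[0,0,0.003,0,0,0,0.1],[0,0,0,0,0,0,0.1]]]}}

```text
time: 45.0
position: [0.4744, -0.4, 0.0099]
ee_rot: [0.006, 1.0, -0.0, 0.0]
wrist_force: [-0.2, -0.6, -0.3]
grip_width: 0.301
finger_force: 25.0
```

Call:
{"api": "drive_tool", "payload": {"series": [[[0,0,0.002,0,0,0,0.1],[0,0,0,0,0,0,0.1],[0,0,0,0,0,0,0.1],[0,0,0,0,0,0,0.1],[0,0,0,0,0,0,0.1]]]}}

```text
time: 45.62
position: [0.474, -0.3996, 0.0072]
ee_rot: [0.006, 1.0, 0.0, 0.0]
wrist_force: [1.1, -0.2, -0.9]
grip_width: 0.3
finger_force: 25.0
```

Call:
{"api": "drive_tool", "payload": {"series": [[[0,0,0.002,0,0,0,0.1],[0,0,0.001,0,0,0,0.1],[0,0,0,0,0,0,0.1],[0,0,0,0,0,0,0.1],[0,0,0,0,0,0,0.1]]]}}

```text
time: 46.25
position: [0.4742, -0.3998, 0.0063]
ee_rot: [0.006, 1.0, -0.0, 0.0]
wrist_force: [-5.4, 5.3, 21.6]
grip_width: 0.299
finger_force: 25.0
```

Call:
{"api": "drive_tool", "payload": {"series": [[[0,0,0,0,0,0,0.5],[0,0,0,0,0,0,0.5],[0,0,0,0,0,0,0.5],[0,0,-0.03,0,0,0,0.5],[0,0,-0.06,0,0,0,0.5]]]}}

```text
time: 46.88
position: [0.4724, -0.3983, 0.0925]
ee_rot: [0.006, 1.0, 0.002, -0.002]
wrist_force: [-0.5, -1.1, 0.4]
grip_width: 0.498
finger_force: 0.0
```

Call:
{"api": "drive_tool", "payload": {"series": [[[0,0,-0.06,0,0,0,0.5],[0,0,-0.04,0,0,0,0.5],[0,0,0,0,0,0,0.5],[0,0,0,0,0,0,0.5],[0,0,0,0,0,0,0.5]]]}}

```text
time: 47.5
position: [0.4732, -0.399, 0.1924]
ee_rot: [0.006, 1.0, 0.001, -0.001]
wrist_force: [0.8, -0.2, 0.1]
grip_width: 0.499
finger_force: 0.0
```

Run:
```python
from h import *
greens(snap('wrist','w14'),.026)
```

```text
[254. 174.] [ 0.4736 -0.3984  0.026 ] edges 0.0247 0.045 ang -0.2
```

The first case is in the rack. Back for the second.

Call:
{"api": "drive_tool", "payload": {"series": [[[-0.006,0.061,0,0,0,0,0.5],[-0.006,0.061,0,0,0,0,0.5],[-0.006,0.061,0,0,0,0,0.5],[-0.006,0.061,0,0,0,0,0.5],[-0.006,0.061,0,0,0,0,0.5]]]}}

```text
time: 48.18
position: [0.5072, -0.0931, 0.1933]
ee_rot: [0.006, 1.0, 0.0, -0.001]
wrist_force: [1.1, -0.2, -0.6]
grip_width: 0.497
finger_force: 0.0
```

Call:
{"api": "drive_tool", "payload": {"series": [[[-0.006,0.061,0,0,0,0,0.5],[-0.006,0.061,0,0,0,0,0.5],[-0.006,0.061,0,0,0,0,0.5],[0,0,0,0,0,-8,0.5],[0,0,0,0,0,0,0.5]]]}}

```text
time: 48.8
position: [0.5273, 0.0883, 0.1932]
ee_rot: [-0.064, 0.998, -0.0, -0.001]
wrist_force: [0.3, 0.8, 0.1]
grip_width: 0.501
finger_force: 0.0
```

Run:
```python
from h import *
greens(snap('wrist','w15'),.104); print(observe()['position'])
```

```text
[255. 189.] [0.5277 0.0888 0.104 ] edges 0.0468 0.0267 ang 4.8
[ 52. 166.] [ 0.5313 -0.0995  0.104 ] edges 0.0116 0.0759 ang 1.4
[0.52744013 0.08770675 0.19337565]
```

Call:
{"api": "drive_tool", "payload": {"series": [[[0,0.001,0.05,0,0,0,0.5],[0,0,0.04,0,0,0,0.5],[0,0,0.016,0,0,0,0.5],[0,0,0.006,0,0,0,0.5],[0,0,0,0,0,0,0.5]]]}}

```text
time: 49.48
position: [0.5285, 0.0885, 0.0829]
ee_rot: [-0.063, 0.998, 0.0, 0.0]
wrist_force: [0.1, -0.0, 0.4]
grip_width: 0.499
finger_force: 0.0
```

Call:
{"api": "drive_tool", "payload": {"series": [[[0,0,0,0,0,0,0.1],[0,0,0,0,0,0,0.1],[0,0,0,0,0,0,0.1],[0,0,0,0,0,0,0.1],[0,0,-0.01,0,0,0,0.1]]]}}

```text
time: 50.1
position: [0.5272, 0.0887, 0.0922]
ee_rot: [-0.064, 0.998, -0.0, -0.001]
wrist_force: [-0.4, -0.4, -1.4]
grip_width: 0.299
finger_force: 24.9
```

Call:
{"api": "drive_tool", "payload": {"series": [[[0,0,-0.04,0,0,0,0.1],[0,0,-0.05,0,0,0,0.1],[0,0,0,0,0,8,0.1],[0,0,0,0,0,0,0.1],[0,0,0,0,0,0,0.1]]]}}

```text
time: 50.72
position: [0.5272, 0.0886, 0.1817]
ee_rot: [0.005, 1.0, -0.0, -0.001]
wrist_force: [-0.2, -0.9, -1.2]
grip_width: 0.303
finger_force: 24.9
```

Call:
{"api": "drive_tool", "payload": {"series": [[[0.007,-0.058,0,0,0,0,0.1],[0.007,-0.058,0,0,0,0,0.1],[0.007,-0.058,0,0,0,0,0.1],[0.007,-0.058,0,0,0,0,0.1],[0.007,-0.058,0,0,0,0,0.1]]]}}

```text
time: 51.35
position: [0.4884, -0.2025, 0.1816]
ee_rot: [0.005, 1.0, 0.0, -0.001]
wrist_force: [-0.0, -0.1, -0.8]
grip_width: 0.302
finger_force: 24.9
```

Call:
{"api": "drive_tool", "payload": {"series": [[[0.007,-0.058,0,0,0,0,0.1],[0.006,-0.057,0,0,0,0,0.1],[0,0,0.04,0,0,0,0.1],[0,0,0.05,0,0,0,0.1],[0,0,0.04,0,0,0,0.1]]]}}

```text
time: 51.98
position: [0.4737, -0.3153, 0.0497]
ee_rot: [0.005, 1.0, 0.001, -0.001]
wrist_force: [-0.1, -0.5, -1.5]
grip_width: 0.302
finger_force: 24.9
```

Call:
{"api": "drive_tool", "payload": {"series": [[[0,0,0.03,0,0,0,0.1],[0,0,0.009,0,0,0,0.1],[0,0,0,0,0,0,0.1],[0,0,0,0,0,0,0.1],[0,0,0,0,0,0,0.1]]]}}

```text
time: 52.6
position: [0.4756, -0.3161, 0.0144]
ee_rot: [0.006, 1.0, -0.001, 0.001]
wrist_force: [0.4, 0.1, -1.4]
grip_width: 0.302
finger_force: 24.9
```

Call:
{"api": "drive_tool", "payload": {"series": [[[0,0,0.005,0,0,0,0.1],[0,0,0.002,0,0,0,0.1],[0,0,0.001,0,0,0,0.1],[0,0,0,0,0,0,0.1],[0,0,0,0,0,0,0.1]]]}}

```text
time: 53.22
position: [0.4747, -0.3155, 0.0052]
ee_rot: [0.006, 1.0, 0.0, -0.0]
wrist_force: [-1.6, 0.8, 0.8]
grip_width: 0.303
finger_force: 24.9
```

Call:
{"api": "drive_tool", "payload": {"series": [[[0,0,0,0,0,0,0.45],[0,0,0,0,0,0,0.45],[0,0,0,0,0,0,0.45],[0,0,-0.03,0,0,0,0.45],[0,0,-0.06,0,0,0,0.45]]]}}

```text
time: 53.85
position: [0.4733, -0.3146, 0.0941]
ee_rot: [0.006, 1.0, 0.001, -0.002]
wrist_force: [-0.3, -1.5, 1.0]
grip_width: 0.449
finger_force: 0.0
```

Call:
{"api": "drive_tool", "payload": {"series": [[[0,0,-0.06,0,0,0,0.4],[0,0,-0.04,0,0,0,0.2],[0,0,0,0,0,0,0],[0,0,0,0,0,0,0],[0,0,0,0,0,0,0]]]}}

```text
time: 54.48
position: [0.474, -0.3151, 0.1935]
ee_rot: [0.006, 1.0, 0.001, -0.001]
wrist_force: [-0.3, 0.8, -0.0]
grip_width: 0.005
finger_force: 0.0
```

Run:
```python
from h import *
greens(snap('wrist','w16'),.026)
```

```text
[453. 239.] [ 0.5635 -0.0629  0.026 ] edges 0.0959 0.0153 ang -7.8
[184. 173.] [ 0.4736 -0.3988  0.026 ] edges 0.0252 0.0465 ang -0.4
[255. 172.] [ 0.4734 -0.314   0.026 ] edges 0.026 0.0451 ang -0.2
```

Both cases lie in the rack. Now the last press.

Call:
{"api": "drive_tool", "payload": {"series": [[[0.0055,0.058,0,0,0,0,0],[0.0055,0.058,0,0,0,0,0],[0.0055,0.058,0,0,0,0,0],[0.0055,0.058,0,0,0,0,0],[0.0055,0.058,0,0,0,0,0]]]}}

```text
time: 55.15
position: [0.4501, -0.0236, 0.1944]
ee_rot: [0.006, 1.0, 0.0, -0.001]
wrist_force: [0.2, 0.6, -0.1]
grip_width: 0.008
finger_force: 0.0
```

Call:
{"api": "drive_tool", "payload": {"series": [[[0.0055,0.059,0,0,0,0,0],[0,0,0,0,0,-8,0],[0,0,0.03,0,0,0,0],[0,0,0.04,0,0,0,0],[0,0,0,0,0,0,0]]]}}

```text
time: 55.78
position: [0.4433, 0.0336, 0.1226]
ee_rot: [-0.064, 0.998, -0.0, -0.003]
wrist_force: [-0.1, 0.2, -0.2]
grip_width: 0.004
finger_force: 0.0
```

Call:
{"api": "drive_tool", "payload": {"series": [[[0,0,0.018,0,0,0,0],[0,0,0.013,0,0,0,0],[0,0,0.013,0,0,0,0],[0,0,0.013,0,0,0,0],[0,0,0.008,0,0,0,0]]]}}

```text
time: 56.4
position: [0.4472, 0.0337, 0.0618]
ee_rot: [-0.064, 0.998, 0.0, 0.001]
wrist_force: [-4.0, -0.2, 16.7]
grip_width: 0.006
finger_force: 8.1
```

Call:
{"api": "drive_tool", "payload": {"series": [[[0,0,0.001,0,0,0,0],[0,0,0,0,0,0,0],[0,0,0,0,0,0,0],[0,0,0,0,0,0,0],[0,0,0,0,0,0,0]]]}}

```text
time: 57.02
position: [0.4472, 0.0337, 0.061]
ee_rot: [-0.064, 0.998, 0.0, 0.001]
wrist_force: [-2.7, 0.3, 11.3]
grip_width: 0.007
finger_force: 5.9
```

Call:
{"api": "drive_tool", "payload": {"series": [[[0,0,0.003,0,0,0,0],[0,0,0.001,0,0,0,0],[0,0,0,0,0,0,0],[0,0,0,0,0,0,0],[0,0,0,0,0,0,0]]]}}

```text
time: 57.65
position: [0.4472, 0.0337, 0.057]
ee_rot: [-0.064, 0.998, 0.0, 0.001]
wrist_force: [-2.9, 0.4, 12.4]
grip_width: 0.006
finger_force: 6.1
```

Call:
{"api": "drive_tool", "payload": {"series": [[[0,0,-0.02,0,0,0,0],[0,0,-0.03,0,0,0,0],[0,0,-0.05,0,0,0,0],[0,0,-0.05,0,0,0,0],[0,0,0,0,0,0,0]]]}}

```text
time: 58.28
position: [0.449, 0.0338, 0.21]
ee_rot: [-0.064, 0.998, 0.0, 0.004]
wrist_force: [0.2, 0.1, -0.1]
grip_width: 0.006
finger_force: 0.0
```

Call:
{"api": "drive_tool", "payload": {"series": [[[-0.05,-0.02,0,0,0,0,0],[-0.05,-0.02,0,0,0,0,0],[-0.05,-0.02,0,0,0,0,0],[-0.03,-0.02,0,0,0,0,0],[0,0,0,0,0,0,0]]]}}

```text
time: 58.9
position: [0.6361, -0.0238, 0.2041]
ee_rot: [-0.063, 0.998, -0.0, -0.001]
wrist_force: [-1.3, -0.3, 0.5]
grip_width: 0.004
finger_force: 0.0
```

Run:
```python
from h import *
w=snap('wrist','w17')['image'][...,::-1]; t=snap('top','t17')['image'][...,::-1]
o=np.zeros((384,800,3),np.uint8); o[:,:420]=w[:,60:480]; o[:,420:]=cv2.resize(t[155:285,305:434],(380,384),interpolation=2)
cv2.imwrite('pics/z14.png',o)
```

```text
(no output)
```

View pics/z14.png

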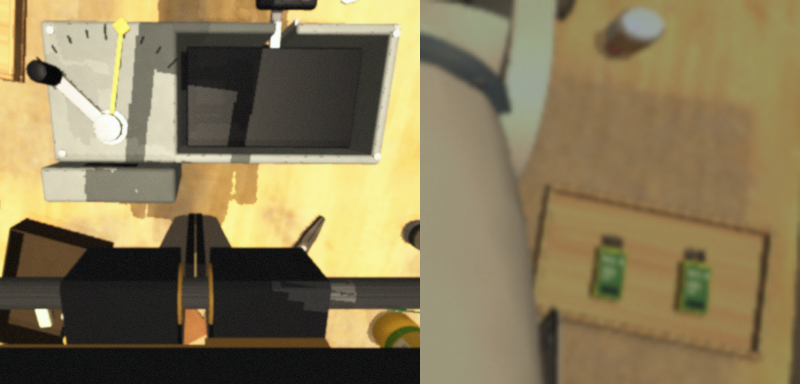

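z14 shows the empty tray locked down, the lever off with its knob at (45,72), and both cases in the rack at (608,270) and (694,285). Handing in.

```bash
python3 -c "
from plant import sign_off
print(sign_off())"
```

```text
the job is handed in; nothing more can be done
None
```

I handed the job in after about 59 s of robot time. The last pictures show both green cases (the only ones present) in the wooden tray, the empty lift tray locked down and the lever off; the hand-in call returned no verdict.

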